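# Kit two suitcase wheel sets: spacers on their posts, wheel and hub cap on top

### The arm

A 7-joint arm with a two-finger parallel gripper is mounted at the origin on a cart in front of the work surface, level with it; the furniture and walls round the work are solid. World frame = base frame: x ahead of the robot, y to its left, z up, the work surface at z = 0. Lengths are in m, angles in degrees, forces in N, time in s.
With the tool pointing down it reaches from about 0.4 to 0.85 m from the base axis. Payload 4.5 kg.
Tool frame: the origin (TCP) lies between the finger pads; the fingertips stand 22 mm ahead of it and the grasp point (between the pads) lies 3 mm ahead of it; y points along the fingers, x is the direction in which the jaws open and shut, and the axes are right-handed (so a half turn about y gives the same grasp; the last joint's range is limited). The gripper opens to 85 mm and grips with 20 to 120 N. Pads are 22 mm wide; open, the fingers measure 114 mm over their backs; the gripper's body (76 mm by 85 mm) begins 54 mm behind the grasp point. The pads swing forward as they close: fully open they stand 13 mm farther back than shut.
Start: joints at [69.775, 39.483, -11.15, 89.685, 9.013, 51.709, -12.324], TCP at [0.236, -0.579, 0.253] pointing down, gripper open.
Joint ranges: [-172.22, 172.22], [-26.19, 119.32], [-84.43, 86.54], [7.71, 146.69], [-57.33, 237.33], [2.42, 119.75], [-152.13, 152.13]. Speed limits (degrees/s): [147.25, 147.25, 180, 180, 180, 180, 180].

### API

Orientations are given as a 3x3 rotation matrix whose columns are the frame's x, y, z axes.
In Python, from plant import telemetry, optics, workorder gives the robot as it stands.
- The arm moves only by the shell command python3 -m crank 'ROWS' [FORCE]. ROWS is JSON, a list of rows, each an object of numbers: "dx", "dy", "dz": the shift along the tool's x, y, z in cm; "roll": the turn about the tool's y in rad; "jaw": the opening, from 0 (shut) to 1 (fully open). In form: [{"dx": .., "dy": .., "dz": .., "roll": .., "jaw": ..}, ...]. A call has 1 to 10 rows; each row is the pose to reach, as a shift and turn from the pose commanded when the call began, along the tool's axes at that moment; what a row does not reach only later rows make up. A row lasts 1/12 s, in which the tool goes at most 41.7 mm and 7.16 degrees, less where a joint would pass 70% of its speed; a pose out of reach is approached as far as the arm can. A call with a gripper value outside its range is refused whole. The fingers move at their own pace and stop on an object; FORCE is the grip in N (left out, the last holds). Time passes only in rows, so rows that repeat a pose let the fingers close. It gives the time, the measured TCP pose, the force and the opening at its end, in the units of the state.
- telemetry.sense(): the state, without advancing time (a new reading comes with each control period).
- optics.snapshot(name): name is "side" or "top"; returns (picture, depth): 480x640x3 uint8, red, green, blue; 480x640 float32, m along the optical axis (not along the pixel's ray), 0 where there is no reading.
- optics.calibration(name): a dict with "fx", "fy", "cx", "cy" (pixels), "view" (4x4, takes a point from world to camera coordinates). Camera axes: x right, y up, looking along -z (the intrinsics and any distortion apply to the point x, -y, -z); pixel columns grow to the right and rows downward; lengths in m; the calibration is good to about 2 mm. A picture is of the moment at which its call begins. calibration takes no time and is no camera call.
- workorder.hand_in(): hands the job in, once; it reports no verdict.
The state is a dict: "time": time; "qpos": joint angles; "joint_velocities": joint speeds; "joint_torque": joint torques, N m; "tool_pos": TCP position; "ee_rot": TCP orientation; "contact_force": force on the tool from outside, world axes, zero at the start; "moment": the same for the moment, N m; "grip_width": finger opening in m.
Only numpy, scipy, OpenCV 4.12 (cv2) and the standard library are available. Lean on these libraries where they do the work, as an engineer would, in place of code of your own. Each camera call takes 0.05 s, during which the arm holds its last target.

### The job

Make up the two suitcase wheel sets on their round nests: the wide steel spacer ring goes flat over the thick post and the wheel lies flat and centred on top of it; the narrow spacer ring goes flat over the thin post and the hub cap sits on top of that one, flange down and centred. Leave the masking tape roll, the white pipe tee and the wooden bit block where they are.

Things in the scene. Friction and masses are not known exactly. Their poses are not given: they have to be found in the camera images.
- wide_nest_seat (a point): Fixed round dark steel nest with the THICK post, on the table: base disc 90 mm across, 8 mm thick; upright bright steel post 26 mm across, 12 mm tall, in its middle. The point lies on the axis at the base's upper face (foot of the post, 8 mm above the table). z up.
- narrow_nest_seat (a point): Fixed round dark steel nest with the THIN post: base disc 72 mm across, 8 mm thick; upright bright steel post 9 mm across, 12 mm tall, in its middle. The point lies on the axis at the base's upper face (8 mm above the table). z up.
- wide_spacer_mid (a point): Loose wide steel spacer ring lying flat: outer diameter 62 mm, hole 44 mm, 14 mm high, 120 g. The point is its centre, half-way up. z along its axis.
- narrow_spacer_mid (a point): Loose narrow steel spacer ring lying flat: outer diameter 42 mm, hole 25 mm, 14 mm high, 70 g. The point is its centre, half-way up. z along its axis.
- wheel_mid (a point): Loose black suitcase wheel lying flat: a disc of 68 mm diameter, 15 mm high, 60 g; grasp it by the rim. The point is its centre, 7.5 mm above its underside. z along its axis.
- hub_cap_mid (a point): Loose hub cap standing on its flange: grey flange 50 mm across and 8 mm thick, with a dark upright stub 22 mm across and 20 mm tall in its middle by which it is held; 28 mm high in all, 60 g. The point is on its axis half-way up, 14 mm above its underside (the stub runs from 6 mm below to 14 mm above the point). z along its axis, up.
- pvc_tee_mid (a point): Bystander: white pipe tee, 68x59x42 mm. The point is its centre.
- tape_roll_mid (a point): Bystander: roll of pale masking tape lying flat, 97 mm across, 22 mm high. The point is its centre.
- bit_block_mid (a point): Bystander: wooden block with upright screw bits, 36x100x56 mm over all, wood 26 mm high. The point is the centre of the wood.

How it is judged (in metres and radians):
At the end, for the whole second after the job is handed in: Wide spacer flat on the thick-post nest, wheel flat on it; narrow spacer flat on the thin-post nest, hub cap flat on it, stub up. Spacers within 12 mm, wheel and cap within 15 mm of the nest's axis, heights within 3 mm, tilt under 7 degrees; all at rest (horizontal distance between wide_spacer_mid and wide_nest_seat below 0.012 m and z of wide_spacer_mid in the frame of wide_nest_seat between 0.004 and 0.01 m and angle between each of wide_spacer_mid, narrow_spacer_mid, wheel_mid, hub_cap_mid's own z axis and vertical below 0.12 rad and horizontal distance between narrow_spacer_mid and narrow_nest_seat below 0.012 m and z of narrow_spacer_mid in the frame of narrow_nest_seat between 0.004 and 0.01 m and horizontal distance between wheel_mid and wide_nest_seat below 0.015 m and z of wheel_mid in the frame of wide_nest_seat between 0.0185 and 0.0245 m and horizontal distance between hub_cap_mid and narrow_nest_seat below 0.015 m and z of hub_cap_mid in the frame of narrow_nest_seat between 0.025 and 0.031 m and linear speed of each of wide_spacer, narrow_spacer, wheel, hub_cap below 0.02 m/s); the robot touches nothing.
It fails at once if the pipe tee is moved more than 25 mm (distance of pvc_tee_mid from where it was at the start of the episode above 0.025 m).
It fails at once if the tape roll is moved more than 25 mm (distance of tape_roll_mid from where it was at the start of the episode above 0.025 m).
It fails at once if the bit block is moved more than 25 mm (distance of bit_block_mid from where it was at the start of the episode above 0.025 m).
It also fails if it takes over 96 s, if anything falls off the work surface, if the arm or the gripper's body presses on something with over 40 N, if the wrist force passes 120 N, or if a joint passes its speed limit or range.

## Working session

There is one attempt and no reset: what is moved stays moved. The work goes in short steps, Python scripts to look and compute and a shell command to move; the robot and the scene stay as the last step left them, time stands still between calls to the robot, and variables do not carry over. Pictures are saved under pics/ and viewed, and the job is handed in when it is done.

```bash
ls; mkdir -p pics; python3 - <<'E'
from plant import telemetry, optics
import cv2,numpy as np
for n in("side","top"):
    p,d=optics.snapshot(n); cv2.imwrite(f"pics/{n}0.png",p[:,:,::-1]); np.savez(f"/tmp/{n}0.npz",p=p,d=d)
    print(n,optics.calibration(n))
print(telemetry.sense())
E
```

```text
pics
side {'fx': 563.336747179944, 'fy': 563.336747179944, 'cx': 319.2089774881881, 'cy': 229.46725558366387, 'view': array([[ 0.97383202, -0.22720548,  0.00537216, -0.5270215 ],
       [ 0.13984697,  0.61770016,  0.7738794 , -0.24995376],
       [-0.17914803, -0.75287727,  0.6333102 , -1.10234735],
       [ 0.        ,  0.        ,  0.        ,  1.        ]])}
top {'fx': 550.3210529508727, 'fy': 550.3210529508727, 'cx': 322.56911687580606, 'cy': 249.05929076599134, 'view': array([[-0.00147319, -0.99999123, -0.00391991,  0.1783206 ],
       [ 0.98675187, -0.0020896 ,  0.16222327, -0.54584966],
       [-0.16223004, -0.00362899,  0.98674629, -1.26370179],
       [ 0.        ,  0.        ,  0.        ,  1.        ]])}
{'time': 0.1, 'qpos': array([ 69.7754152 ,  39.52957508, -11.14509593,  89.73966526,
         9.01444909,  51.70917616, -12.32330155]), 'joint_velocities': array([ 0.0472629 , -0.19232182, -0.00523663, -0.1037989 , -0.0449946 ,
       -0.00677207, -0.05770431]), 'joint_torque': array([-3.64359868e-03, -5.40600979e+01, -1.27145000e+00, -1.58985990e+01,
        9.36697848e-03,  4.39724114e-03, -1.92211985e-06]), 'tool_pos': array([ 0.23550363, -0.57833742,  0.25254764]), 'ee_rot': array([[ 3.77318620e-01, -7.67663744e-04,  9.26083187e-01],
       [-9.26081989e-01,  1.49695838e-03,  3.77319372e-01],
       [-1.67596239e-03, -9.99998585e-01, -1.46089296e-04]]), 'contact_force': array([-0.07647135,  0.2930448 ,  0.58488582]), 'moment': array([ 0.04685179,  0.01120088, -0.01397039]), 'grip_width': 0.08513521774486568}
```

View pictures.

View pics/top0.png

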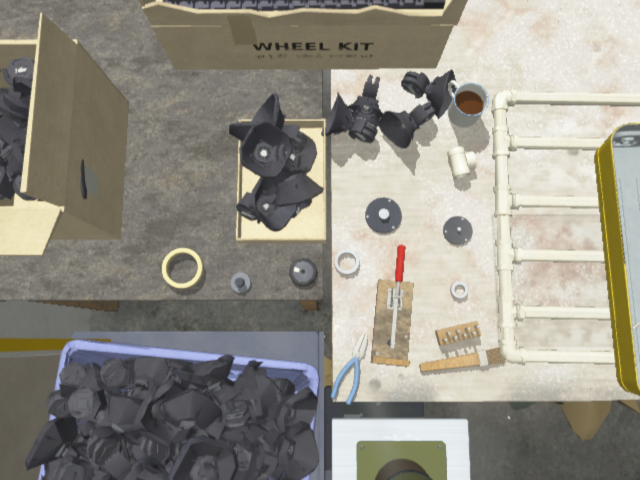

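View pics/side0.png

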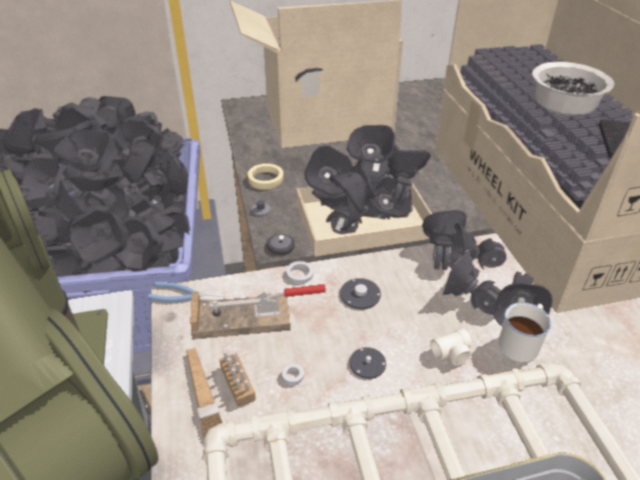

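```bash
cat > h.py <<'E'
import cv2,numpy as np
from plant import telemetry, optics
def cloud(n,d):
    c=optics.calibration(n); v,u=np.mgrid[0:480,0:640]
    P=np.stack([(u-c['cx'])/c['fx']*d,-(v-c['cy'])/c['fy']*d,-d,np.ones_like(d)],-1)
    return (P@np.linalg.inv(c['view']).T)[...,:3]
def px(n,pt):
    c=optics.calibration(n);q=c['view']@np.append(pt,1)
    return c['cx']+c['fx']*q[0]/-q[2], c['cy']-c['fy']*q[1]/-q[2]
def ray(n,u,v,z):
    c=optics.calibration(n);R=c['view'][:3,:3];t=c['view'][:3,3]
    o=-R.T@t; d=R.T@np.array([(u-c['cx'])/c['fx'],-(v-c['cy'])/c['fy'],-1])
    return o+d*(z-o[2])/d[2]
def crop(n,p,u,v,w,h,s,name):
    cv2.imwrite(name,cv2.resize(p[v:v+h,u:u+w,::-1],None,fx=s,fy=s,interpolation=cv2.INTER_CUBIC))
E
python3 - <<'E'
from h import *
z=np.load('/tmp/top0.npz');p,d=z['p'],z['d'];P=cloud('top',d)
for n,(u,v) in dict(widenest=(383,215),nnest=(458,230),wsp=(347,263),wsprim=(347,252),nsp=(459,291),wheel=(303,272),cap=(240,283),tee=(460,163),tape=(182,270),tapeR=(182,252),block=(457,334),ltable=(270,260),rtable=(420,260),clampblk=(392,320),redh=(401,262),bracket=(270,130),whtool=(365,120),mug=(467,103),pipe=(503,250),box=(300,40),brush=(460,362), traybox=(238,200),ltable2=(200,230)).items():
    print(n,P[v,u].round(3), P[v-3:v+4,u-3:u+4,2].max().round(3))
crop('top',p,215,180,270,200,2.9,'pics/c0.png')
E
```

```text
widenest [0.634 0.029 0.02 ] 1.336
nnest [ 0.596 -0.152  0.021] 0.025
wsp [ 0.519  0.118 -0.003] 0.006
wsprim [0.543 0.118 0.017] 0.018
nsp [ 0.45  -0.153  0.001] 0.013
wheel [ 0.497  0.225 -0.001] 0.021
cap [0.468 0.375 0.024] 0.033
tee [ 0.761 -0.16   0.037] 0.047
tape [ 0.503  0.522 -0.003] 0.005
tapeR [0.544 0.519 0.019] 1.336
block [ 0.346 -0.138  0.029] 0.062
ltable [ 0.527  0.307 -0.005] 0.004
rtable [ 0.525 -0.061  0.004] 0.006
clampblk [0.378 0.017 0.053] 0.062
redh [ 0.509 -0.003  0.083] 1.336
bracket [0.775 0.288 0.22 ] 1.336
whtool [0.862 0.073 0.062] 0.072
mug [ 0.91  -0.18   0.053] 0.054
pipe [ 0.545 -0.254  0.035] 0.044
box [1.026 0.229 0.144] 0.157
brush [ 0.281 -0.146  0.012] 0.022
traybox [0.665 0.38  0.052] 0.13
ltable2 [0.602 0.481 0.002] 0.004
```

View pics/c0.png

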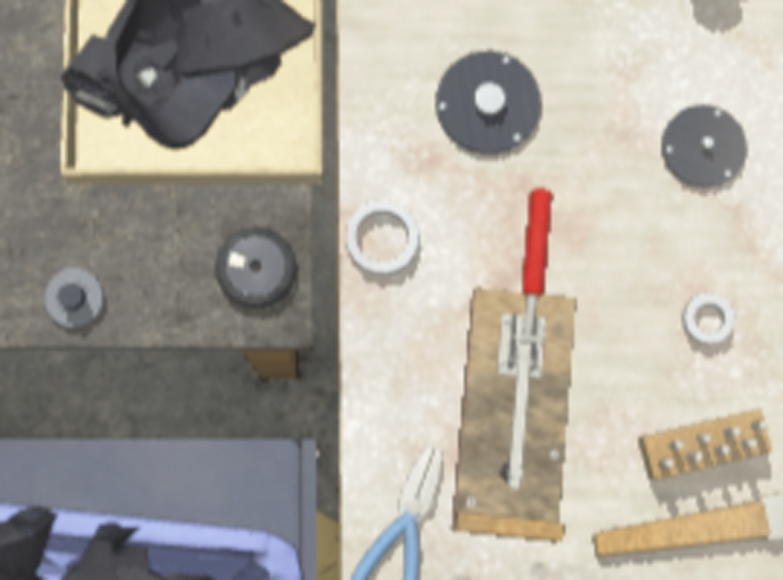

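```bash
python3 - <<'E'
from h import *
T=lambda x,y:(215+(x+.5)/2.9-.5,180+(y+.5)/2.9-.5)
for n,c,z in [('wnest',(489,103),.008),('wpost',(490,98),.02),('nnest',(705,147),.008),('npost',(708,142),.02),('wsp',(383,238),.014),('nsp',(709,320),.014),('wheel',(257,264),.015),('capfl',(75,297),.008),('capst',(71,293),.028)]:
    r=ray('top',*T(*c),z); print(n,r.round(4),'side px',np.round(px('side',r),1))
p=np.load('/tmp/side0.npz')['p']
crop('side',p,235,160,200,150,4,'pics/s0.png')
crop('side',p,240,250,200,150,4,'pics/s1.png')
E
```

```text
wnest [0.6367 0.0274 0.008 ] side px [358.9 292.5]
wpost [0.6383 0.0278 0.02  ] side px [359.8 288.4]
nnest [ 0.5981 -0.1548  0.008 ] side px [366.1 361.9]
npost [ 0.6    -0.1546  0.02  ] side px [367.4 357.7]
wsp [0.52   0.1189 0.014 ] side px [298.2 270.5]
nsp [ 0.4508 -0.1506  0.014 ] side px [290.7 372.4]
wheel [0.4981 0.2241 0.015 ] side px [280.5 242.1]
capfl [0.4715 0.3764 0.008 ] side px [260.3 208.4]
capst [0.4728 0.3767 0.028 ] side px [260.3 202.1]
```

View pics/s0.png

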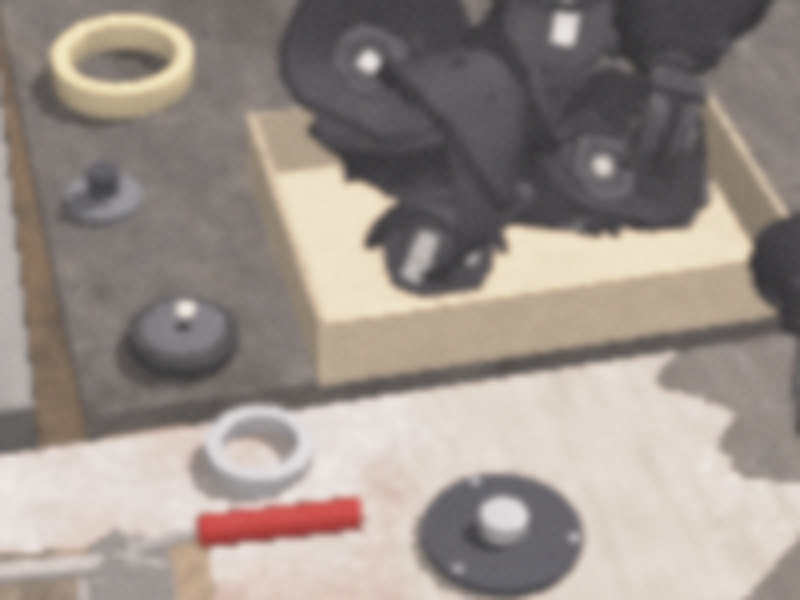

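View pics/s1.png

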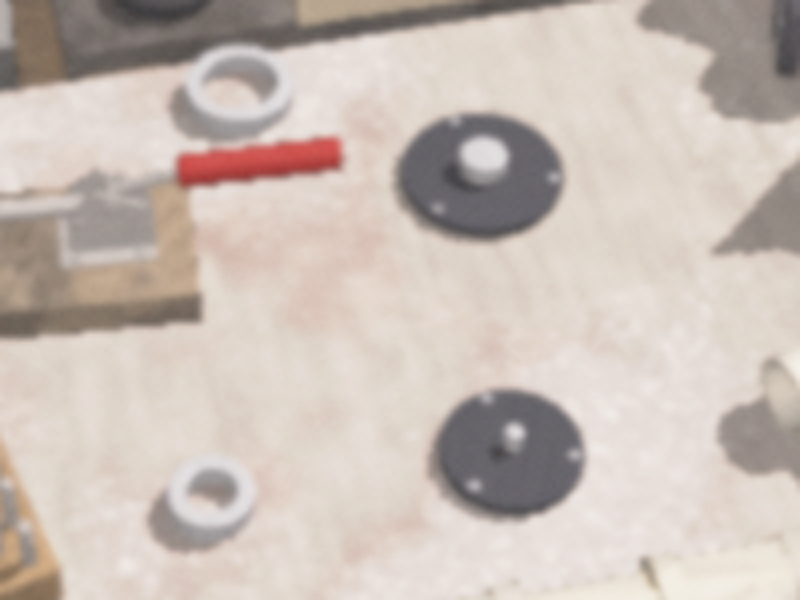

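```bash
cat >> h.py <<'E'
def go(x,y,z):
    s=telemetry.sense();R=s['ee_rot'];v=R.T@(np.array([x,y,z])-s['tool_pos'])*100
    print('t',round(s['time'],2),'pos',s['tool_pos'].round(4),'grip',round(s['grip_width'],4),'F',s['contact_force'].round(1),'-> dx %.2f dy %.2f dz %.2f cm'%tuple(v),'xaxis',R[:,0].round(3))
E
python3 - <<'E'
from h import *
go(.451,-.151,.2)
z=np.load('/tmp/top0.npz');P=cloud('top',z['d'])
X=P[...,0];Y=P[...,1];Z=np.where(P[...,2]<1,P[...,2],0)
for y0 in np.arange(-.6,.6,.1):
    print(round(y0,1),[ '%.2f'%Z[(X>x0)&(X<x0+.1)&(Y>y0)&(Y<y0+.1)].max() if ((X>x0)&(X<x0+.1)&(Y>y0)&(Y<y0+.1)).any() else '--' for x0 in np.arange(.2,1,.1)])
E
```

```text
t 0.1 pos [ 0.2355 -0.5783  0.2525] grip 0.0851 F [-0.1  0.3  0.6] -> dx -31.44 dy 5.30 dz 36.08 cm xaxis [ 0.377 -0.926 -0.002]
-0.6 ['0.10', '0.07', '0.05', '0.05', '0.05', '0.14', '0.16', '0.04']
-0.5 ['0.16', '0.16', '0.16', '0.16', '0.16', '0.16', '0.16', '0.04']
-0.4 ['0.04', '0.04', '0.04', '0.05', '0.04', '0.03', '0.05', '0.05']
-0.3 ['0.05', '0.05', '0.05', '0.05', '0.05', '0.05', '0.09', '0.09']
-0.2 ['0.03', '0.06', '0.02', '0.03', '0.02', '0.05', '0.10', '0.11']
-0.1 ['0.06', '0.03', '0.08', '0.09', '0.01', '0.01', '0.11', '0.10']
-0.0 ['0.06', '0.07', '0.08', '0.08', '0.03', '0.01', '0.11', '0.08']
0.1 ['0.07', '0.02', '0.02', '0.06', '0.17', '0.08', '0.11', '0.11']
0.2 ['0.11', '-0.33', '0.02', '0.18', '0.21', '0.24', '0.20', '0.01']
0.3 ['0.17', '0.14', '0.03', '0.20', '0.23', '0.25', '0.19', '0.01']
0.4 ['0.21', '0.00', '0.03', '0.03', '0.01', '0.01', '0.01', '0.01']
0.5 ['0.22', '0.01', '0.03', '0.03', '0.01', '0.01', '0.01', '0.01']
```

```bash
python3 -m crank '[{"dx":-15.7,"dz":18},{"dx":-15.7,"dz":18},{"dx":-15.7,"dz":18},{"dx":-15.7,"dz":18},{"dx":-15.7,"dz":18},{"dx":-15.7,"dz":18},{"dx":-15.7,"dz":18}]' 60; python3 -m crank '[{"dx":-15.7,"dy":8,"dz":18},{"dx":-15.7,"dy":8,"dz":18},{"dx":-15.7,"dy":8,"dz":18},{"dx":-15.7,"dy":8,"dz":18},{"dx":-15.7,"dy":8,"dz":18},{"dx":-15.7,"dy":8,"dz":18},{"dx":-15.7,"dy":8,"dz":18},{"dx":-15.7,"dy":8,"dz":18}]'; python3 - <<'E'
from h import *
go(.451,-.151,.12)
for n in("side","top"):
    p,d=optics.snapshot(n); cv2.imwrite(f"pics/{n}1.png",p[:,:,::-1])
E
```

```text
t 0.1 pos [ 0.2355 -0.5783  0.2525] grip 0.0851 F [-0.1  0.3  0.6] -> dx -31.42 dy 13.30 dz 36.08 cm xaxis [ 0.377 -0.926 -0.002]invalid input
invalid input
```

View pics/side1.png

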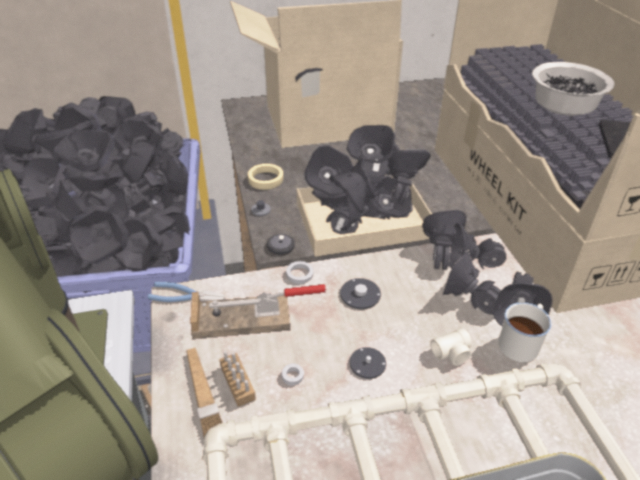

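View pics/top1.png

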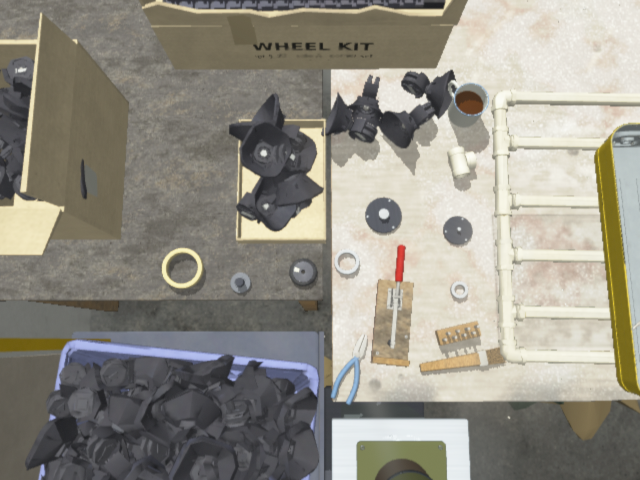

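```bash
python3 -m crank '[{"dx":-15.7,"dy":0,"dz":18,"roll":0,"jaw":1},{"dx":-15.7,"dy":0,"dz":18,"roll":0,"jaw":1},{"dx":-15.7,"dy":0,"dz":18,"roll":0,"jaw":1},{"dx":-15.7,"dy":0,"dz":18,"roll":0,"jaw":1},{"dx":-15.7,"dy":0,"dz":18,"roll":0,"jaw":1},{"dx":-15.7,"dy":0,"dz":18,"roll":0,"jaw":1},{"dx":-15.7,"dy":0,"dz":18,"roll":0,"jaw":1},{"dx":-15.7,"dy":0,"dz":18,"roll":0,"jaw":1}]' 60; python3 -c "
from h import *
go(.451,-.151,.12)"
```

```text
time: 0.87
tool_pos: [0.3445, -0.3637, 0.2535]
ee_rot: [[0.382, 0.0, 0.924], [-0.924, 0.0, 0.382], [-0.0, -1.0, 0.001]]
contact_force: [-0.8, -0.3, 0.2]
grip_width: 0.0854
t 0.87 pos [ 0.3445 -0.3637  0.2535] grip 0.0854 F [-0.8 -0.3  0.2] -> dx -15.59 dy 13.36 dz 17.95 cm xaxis [ 0.382 -0.924 -0.   ]
```

```bash
python3 -m crank '[{"dx":-8,"dy":2,"dz":9,"roll":0,"jaw":1},{"dx":-15.6,"dy":8,"dz":18,"roll":0,"jaw":1},{"dx":-15.6,"dy":13.4,"dz":18,"roll":0,"jaw":1},{"dx":-15.6,"dy":13.4,"dz":18,"roll":0,"jaw":1},{"dx":-15.6,"dy":13.4,"dz":18,"roll":0,"jaw":1},{"dx":-15.6,"dy":13.4,"dz":18,"roll":0,"jaw":1},{"dx":-15.6,"dy":13.4,"dz":18,"roll":0,"jaw":1},{"dx":-15.6,"dy":13.4,"dz":18,"roll":0,"jaw":1},{"dx":-15.6,"dy":13.4,"dz":18,"roll":0,"jaw":1}]' 60; python3 - <<'E'
from h import *
go(.451,-.151,.04)
for n in("side","top"):
    p,d=optics.snapshot(n); cv2.imwrite(f"pics/{n}2.png",p[:,:,::-1])
    u,v=np.array(px(n,telemetry.sense()['tool_pos'])).astype(int); print(n,u,v); crop(n,p,max(u-100,0),max(v-50,0),200,150,4,f'pics/{n}2c.png')
E
```

```text
time: 1.62
tool_pos: [0.4513, -0.1532, 0.1183]
ee_rot: [[0.378, -0.002, 0.926], [-0.926, -0.0, 0.378], [-0.0, -1.0, -0.002]]
contact_force: [-0.1, -1.1, 0.1]
grip_width: 0.0851
t 1.62 pos [ 0.4513 -0.1532  0.1183] grip 0.0851 F [-0.1 -1.1  0.1] -> dx -0.21 dy 7.83 dz 0.07 cm xaxis [ 0.378 -0.926 -0.   ]
side 289 337
top 472 285
```

View pics/side2c.png

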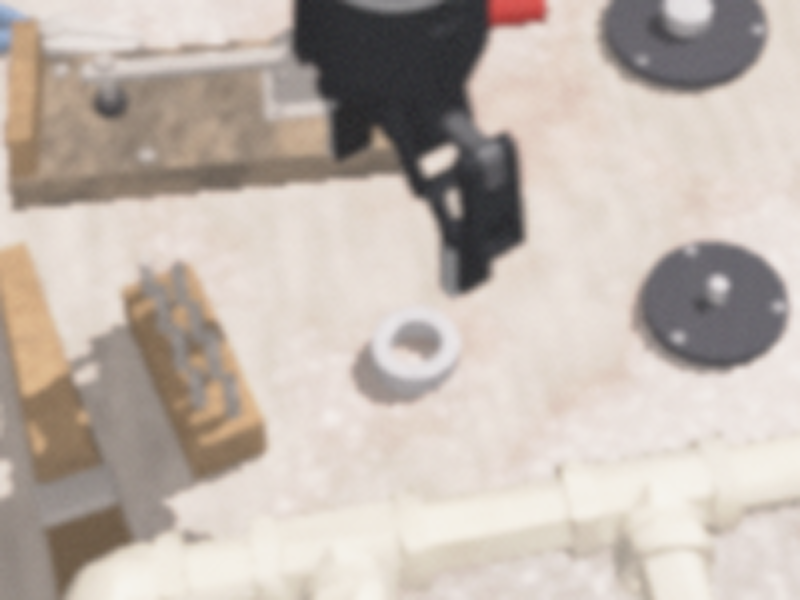

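View pics/top2c.png

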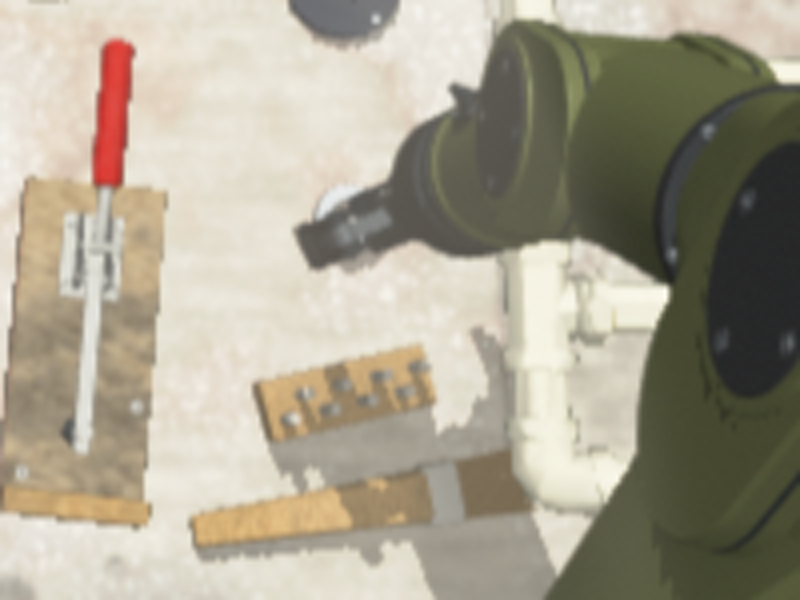

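```bash
python3 -m crank '[{"dx":-0.2,"dy":3,"dz":0,"roll":0,"jaw":0.75},{"dx":-0.2,"dy":6,"dz":0,"roll":0,"jaw":0.75},{"dx":-0.2,"dy":8,"dz":0,"roll":0,"jaw":0.75},{"dx":-0.2,"dy":9.3,"dz":0,"roll":0,"jaw":0.75},{"dx":-0.2,"dy":9.3,"dz":0,"roll":0,"jaw":0.75},{"dx":-0.2,"dy":9.3,"dz":0,"roll":0,"jaw":0.75},{"dx":-0.2,"dy":9.3,"dz":0,"roll":0,"jaw":0.75}]' 60; python3 - <<'E'
from h import *
go(.451,-.151,.024)
for n in("side",):
    p,d=optics.snapshot(n); crop(n,p,240,290,130,100,6,f'pics/{n}3c.png')
E
```

```text
time: 2.3
tool_pos: [0.4506, -0.1529, 0.0274]
ee_rot: [[0.375, 0.002, 0.927], [-0.927, -0.001, 0.375], [0.002, -1.0, 0.001]]
contact_force: [-0.9, -0.6, 0.1]
grip_width: 0.0641
t 2.3 pos [ 0.4506 -0.1529  0.0274] grip 0.0641 F [-0.9 -0.6  0.1] -> dx -0.16 dy 0.34 dz 0.10 cm xaxis [ 0.375 -0.927  0.002]
```

View pics/side3c.png

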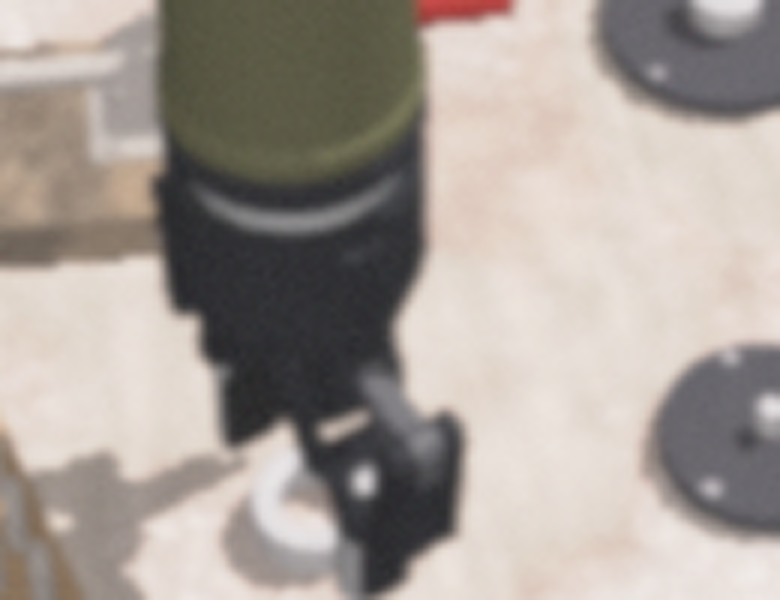

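```bash
python3 -m crank '[{"dx":-0.1,"dy":0.3,"dz":0,"roll":0,"jaw":0.75},{"dx":-0.1,"dy":0.3,"dz":0,"roll":0,"jaw":0.3},{"dx":-0.1,"dy":0.3,"dz":0,"roll":0,"jaw":0.3},{"dx":-0.1,"dy":0.3,"dz":0,"roll":0,"jaw":0.3},{"dx":-0.1,"dy":0.3,"dz":0,"roll":0,"jaw":0.3},{"dx":-0.1,"dy":0.3,"dz":0,"roll":0,"jaw":0.3}]' 60; python3 - <<'E'
from h import *
go(.451,-.151,.024)
for n in("side",):
    p,d=optics.snapshot(n); crop(n,p,240,290,130,100,6,f'pics/{n}4c.png')
E
```

```text
time: 2.85
tool_pos: [0.4502, -0.1504, 0.0243]
ee_rot: [[0.377, 0.001, 0.926], [-0.926, -0.0, 0.377], [0.001, -1.0, 0.001]]
contact_force: [-0.4, 0.1, 8.1]
grip_width: 0.039
t 2.85 pos [ 0.4502 -0.1504  0.0243] grip 0.039 F [-0.4  0.1  8.1] -> dx 0.09 dy 0.03 dz 0.05 cm xaxis [ 0.377 -0.926  0.001]
```

View pics/side4c.png

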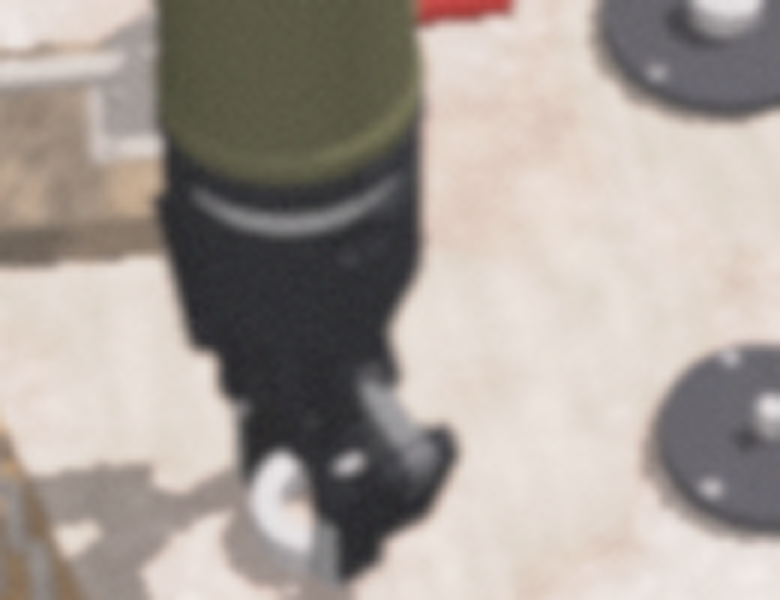

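```bash
python3 -m crank '[{"dx":0,"dy":-1,"dz":0,"roll":0,"jaw":0.3},{"dx":0,"dy":-4,"dz":0,"roll":0,"jaw":0.3},{"dx":0,"dy":-6,"dz":0,"roll":0,"jaw":0.3},{"dx":0,"dy":-6,"dz":0,"roll":0,"jaw":0.3},{"dx":0,"dy":-6,"dz":0,"roll":0,"jaw":0.3}]' 60; python3 - <<'E'
from h import *
go(.599,-.1547,.084)
for n in("side",):
    p,d=optics.snapshot(n); crop(n,p,240,270,130,100,6,f'pics/{n}5c.png')
E
```

```text
time: 3.32
tool_pos: [0.4507, -0.1506, 0.0846]
ee_rot: [[0.377, 0.003, 0.926], [-0.926, -0.001, 0.377], [0.002, -1.0, 0.002]]
contact_force: [-0.6, -0.3, -0.5]
grip_width: 0.0391
t 3.32 pos [ 0.4507 -0.1506  0.0846] grip 0.0391 F [-0.6 -0.3 -0.5] -> dx 5.97 dy 0.09 dz 13.58 cm xaxis [ 0.377 -0.926  0.002]
```

View pics/side5c.png

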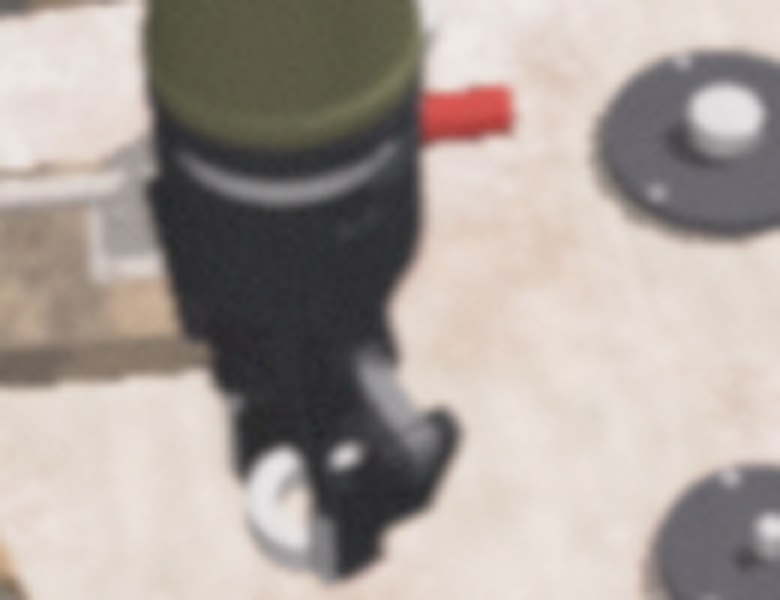

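```bash
python3 -m crank '[{"dx":2,"dy":0,"dz":4.5,"roll":0,"jaw":0.3},{"dx":4,"dy":0,"dz":9,"roll":0,"jaw":0.3},{"dx":6,"dy":0,"dz":13.6,"roll":0,"jaw":0.3},{"dx":6,"dy":0,"dz":13.6,"roll":0,"jaw":0.3},{"dx":6,"dy":0,"dz":13.6,"roll":0,"jaw":0.3},{"dx":6,"dy":0,"dz":13.6,"roll":0,"jaw":0.3},{"dx":6,"dy":0,"dz":13.6,"roll":0,"jaw":0.3}]'; python3 - <<'E'
from h import *
go(.599,-.1547,.0325)
for n in("side",):
    p,d=optics.snapshot(n); crop(n,p,310,290,130,100,6,f'pics/{n}6c.png')
E
```

```text
time: 3.95
tool_pos: [0.5963, -0.1545, 0.0818]
ee_rot: [[0.377, -0.005, 0.926], [-0.926, 0.0, 0.377], [-0.002, -1.0, -0.004]]
contact_force: [-0.3, -0.0, -1.1]
grip_width: 0.0389
t 3.95 pos [ 0.5963 -0.1545  0.0818] grip 0.0389 F [-0.3 -0.  -1.1] -> dx 0.13 dy 4.93 dz 0.26 cm xaxis [ 0.377 -0.926 -0.002]
```

View pics/side6c.png

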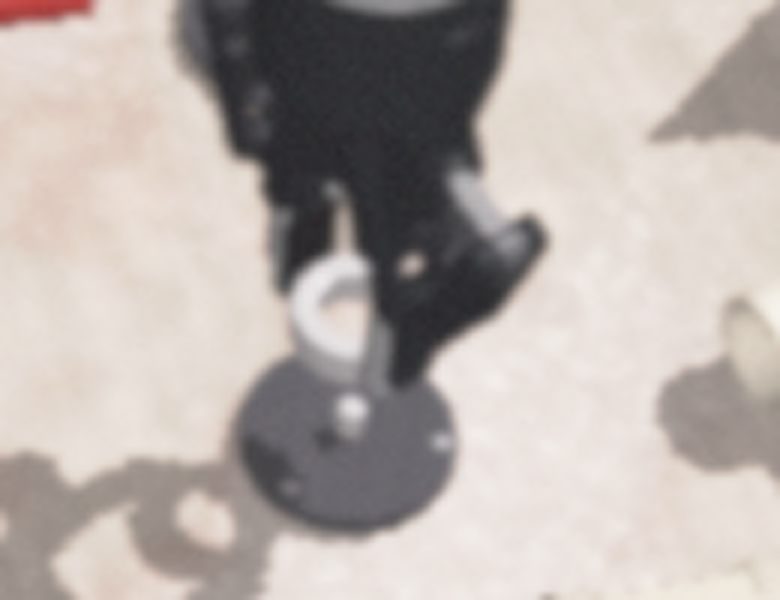

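```bash
python3 -m crank '[{"dx":0.1,"dy":2,"dz":0.25,"roll":0,"jaw":0.3},{"dx":0.1,"dy":3.5,"dz":0.25,"roll":0,"jaw":0.3},{"dx":0.1,"dy":4.5,"dz":0.25,"roll":0,"jaw":0.3},{"dx":0.1,"dy":4.9,"dz":0.25,"roll":0,"jaw":0.3},{"dx":0.1,"dy":4.9,"dz":0.25,"roll":0,"jaw":0.3},{"dx":0.1,"dy":4.9,"dz":0.25,"roll":0,"jaw":0.3},{"dx":0.1,"dy":4.9,"dz":0.25,"roll":0,"jaw":0.3}]'; python3 - <<'E'
from h import *
go(.599,-.1547,.0325)
for n in("side",):
    p,d=optics.snapshot(n); crop(n,p,310,290,130,100,6,f'pics/{n}7c.png')
E
```

```text
time: 4.58
tool_pos: [0.6017, -0.1548, 0.035]
ee_rot: [[0.377, 0.001, 0.926], [-0.926, -0.0, 0.377], [0.001, -1.0, 0.001]]
contact_force: [0.2, -0.5, -0.4]
grip_width: 0.0394
t 4.58 pos [ 0.6017 -0.1548  0.035 ] grip 0.0394 F [ 0.2 -0.5 -0.4] -> dx -0.11 dy 0.25 dz -0.24 cm xaxis [ 0.377 -0.926  0.001]
```

View pics/side7c.png

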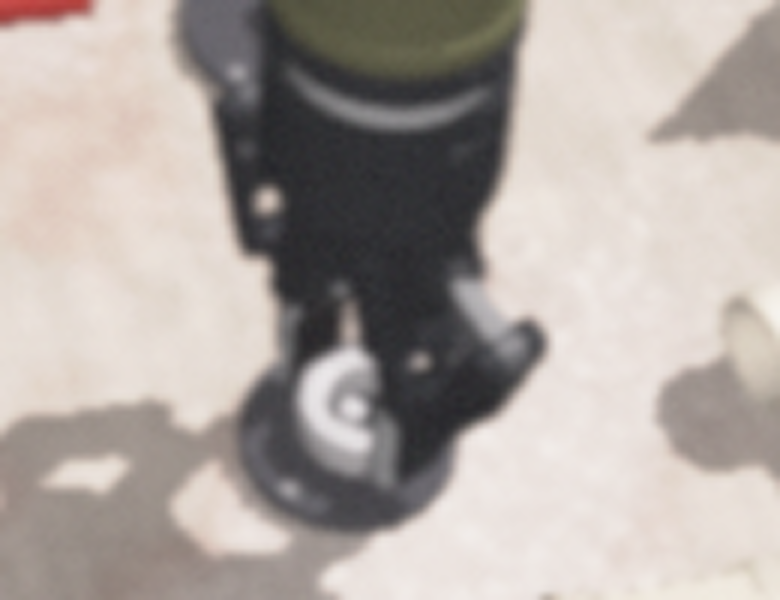

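```bash
python3 -m crank '[{"dx":-0.1,"dy":0.2,"dz":-0.15,"roll":0,"jaw":0.3},{"dx":-0.1,"dy":0.2,"dz":-0.15,"roll":0,"jaw":0.3},{"dx":-0.1,"dy":0.2,"dz":-0.15,"roll":0,"jaw":0.75},{"dx":-0.1,"dy":0.2,"dz":-0.15,"roll":0,"jaw":0.75},{"dx":-0.1,"dy":0.2,"dz":-0.15,"roll":0,"jaw":0.75},{"dx":-0.1,"dy":0.2,"dz":-0.15,"roll":0,"jaw":0.75},{"dx":-0.1,"dy":-3,"dz":-0.15,"roll":0,"jaw":0.75},{"dx":-0.1,"dy":-7,"dz":-0.15,"roll":0,"jaw":0.75},{"dx":-0.1,"dy":-11,"dz":-0.15,"roll":0,"jaw":0.75},{"dx":-0.1,"dy":-12,"dz":-0.15,"roll":0,"jaw":0.75}]'; python3 - <<'E'
from h import *
go(.472,.3765,.15)
for n in("side",):
    p,d=optics.snapshot(n); crop(n,p,310,290,130,100,6,f'pics/{n}8c.png')
E
```

```text
time: 5.47
tool_pos: [0.603, -0.1551, 0.1604]
ee_rot: [[0.377, 0.01, 0.926], [-0.926, -0.002, 0.377], [0.006, -1.0, 0.009]]
contact_force: [1.0, -0.3, 0.4]
grip_width: 0.0636
t 5.47 pos [ 0.603  -0.1551  0.1604] grip 0.0636 F [ 1.  -0.3  0.4] -> dx -54.18 dy 0.80 dz 7.89 cm xaxis [ 0.377 -0.926  0.006]
```

View pics/side8c.png

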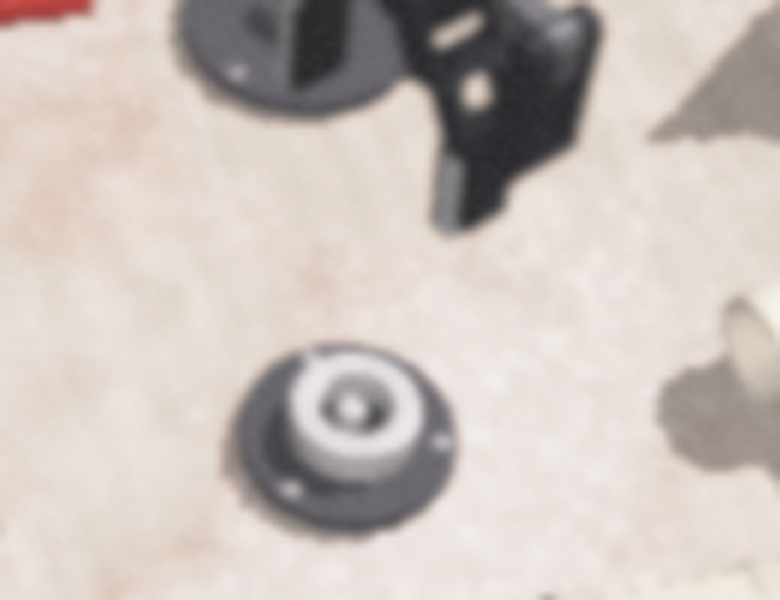

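```bash
python3 -m crank '[{"dx":-24.8,"dy":0,"dz":-6.4,"roll":0,"jaw":0.75},{"dx":-24.8,"dy":0,"dz":-6.4,"roll":0,"jaw":0.75},{"dx":-24.8,"dy":0,"dz":-6.4,"roll":0,"jaw":0.75},{"dx":-24.8,"dy":0,"dz":-6.4,"roll":0,"jaw":0.75},{"dx":-24.8,"dy":0,"dz":-6.4,"roll":0,"jaw":0.75},{"dx":-24.8,"dy":0,"dz":-6.4,"roll":0,"jaw":0.75},{"dx":-24.8,"dy":0,"dz":-6.4,"roll":0,"jaw":0.75},{"dx":-24.8,"dy":0,"dz":-6.4,"roll":0,"jaw":0.75}]'; python3 - <<'E'
from h import *
go(.472,.3765,.15)
E
```

```text
time: 6.18
tool_pos: [0.4443, 0.0541, 0.1538]
ee_rot: [[0.383, -0.003, 0.924], [-0.924, 0.001, 0.383], [-0.002, -1.0, -0.003]]
contact_force: [0.3, -0.6, -0.1]
grip_width: 0.0645
t 6.18 pos [0.4443 0.0541 0.1538] grip 0.0645 F [ 0.3 -0.6 -0.1] -> dx -28.71 dy 0.40 dz 14.92 cm xaxis [ 0.383 -0.924 -0.002]
```

```bash
python3 -m crank '[{"dx":-28.7,"dy":0,"dz":14.9,"roll":0,"jaw":0.75},{"dx":-28.7,"dy":0,"dz":14.9,"roll":0,"jaw":0.75},{"dx":-28.7,"dy":0,"dz":14.9,"roll":0,"jaw":0.75},{"dx":-28.7,"dy":0,"dz":14.9,"roll":0,"jaw":0.75},{"dx":-28.7,"dy":0,"dz":14.9,"roll":0,"jaw":0.75},{"dx":-28.7,"dy":0,"dz":14.9,"roll":0,"jaw":0.75},{"dx":-28.7,"dy":0,"dz":14.9,"roll":0,"jaw":0.75},{"dx":-28.7,"dy":0,"dz":14.9,"roll":0,"jaw":0.75},{"dx":-28.7,"dy":0,"dz":14.9,"roll":0,"jaw":0.75},{"dx":-28.7,"dy":0,"dz":14.9,"roll":0,"jaw":0.75}]'; python3 - <<'E'
from h import *
go(.472,.3765,.08)
print(telemetry.sense()['qpos'].round(0))
for n in("side","top"):
    p,d=optics.snapshot(n); crop(n,p,180,130 if n=='side' else 200,150,110,5,f'pics/{n}9c.png')
E
```

```text
time: 7.02
tool_pos: [0.4775, 0.3744, 0.1535]
ee_rot: [[0.379, 0.001, 0.926], [-0.926, 0.0, 0.379], [-0.0, -1.0, 0.001]]
contact_force: [-0.3, -0.5, -0.9]
grip_width: 0.0642
t 7.02 pos [0.4775 0.3744 0.1535] grip 0.0642 F [-0.3 -0.5 -0.9] -> dx -0.40 dy 7.35 dz -0.44 cm xaxis [ 0.379 -0.926 -0.   ]
[ -45.   45.    4.   99.   -5.   36. -106.]
```

View pics/side9c.png

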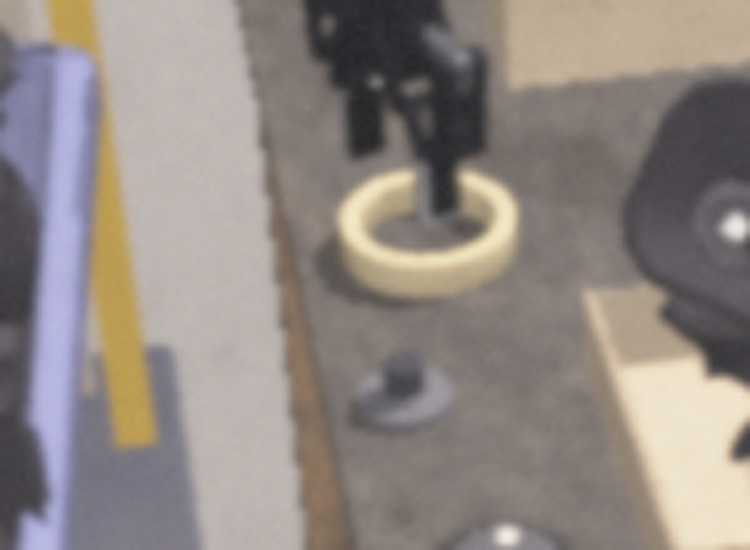

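View pics/top9c.png

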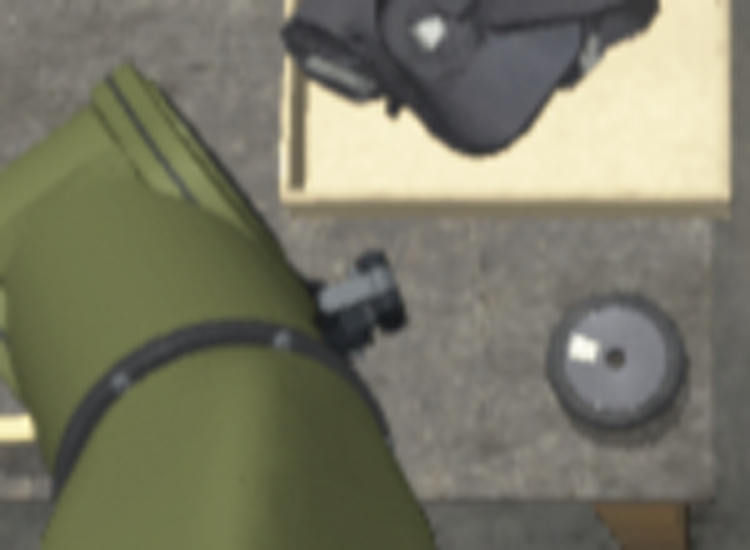

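```bash
python3 -m crank '[{"dx":-0.3,"dy":3,"dz":-0.4,"roll":0,"jaw":0.75},{"dx":-0.3,"dy":6,"dz":-0.4,"roll":0,"jaw":0.75},{"dx":-0.3,"dy":8,"dz":-0.4,"roll":0,"jaw":0.75},{"dx":-0.3,"dy":8,"dz":-0.4,"roll":0,"jaw":0.75},{"dx":-0.3,"dy":8,"dz":-0.4,"roll":0,"jaw":0.75},{"dx":-0.3,"dy":8,"dz":-0.4,"roll":0,"jaw":0.75},{"dx":-0.3,"dy":8,"dz":-0.4,"roll":0,"jaw":0.75}]'; python3 - <<'E'
from h import *
go(.472,.3765,.036)
for n in("side",):
    p,d=optics.snapshot(n); crop(n,p,200,150,120,90,6,f'pics/{n}10c.png')
E
```

```text
time: 7.7
tool_pos: [0.473, 0.3744, 0.076]
ee_rot: [[0.376, 0.003, 0.927], [-0.927, 0.001, 0.376], [-0.0, -1.0, 0.003]]
contact_force: [0.4, 0.3, 0.5]
grip_width: 0.0641
t 7.7 pos [0.473  0.3744 0.076 ] grip 0.0641 F [0.4 0.3 0.5] -> dx -0.23 dy 4.00 dz -0.03 cm xaxis [ 0.376 -0.927 -0.   ]
```

View pics/side10c.png

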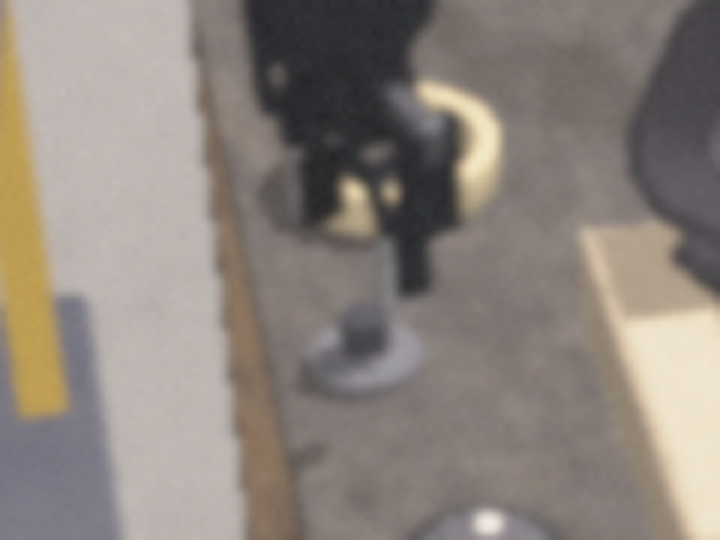

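```bash
python3 -m crank '[{"dx":-0.2,"dy":2,"dz":0,"roll":0,"jaw":0.75},{"dx":-0.2,"dy":3.3,"dz":0,"roll":0,"jaw":0.75},{"dx":-0.2,"dy":4,"dz":0,"roll":0,"jaw":0.75},{"dx":-0.2,"dy":4,"dz":0,"roll":0,"jaw":0.75},{"dx":-0.2,"dy":4,"dz":0,"roll":0,"jaw":0.75},{"dx":-0.2,"dy":4,"dz":0,"roll":0,"jaw":0.75}]'; python3 - <<'E'
from h import *
go(.472,.3765,.036)
for n in("side",):
    p,d=optics.snapshot(n); crop(n,p,200,150,120,90,6,f'pics/{n}11c.png')
E
```

```text
time: 8.25
tool_pos: [0.4712, 0.3765, 0.0348]
ee_rot: [[0.377, 0.001, 0.926], [-0.926, 0.0, 0.377], [0.0, -1.0, 0.001]]
contact_force: [0.3, 0.7, 0.4]
grip_width: 0.0637
t 8.25 pos [0.4712 0.3765 0.0348] grip 0.0637 F [0.3 0.7 0.4] -> dx 0.03 dy -0.12 dz 0.07 cm xaxis [ 0.377 -0.926  0.   ]
```

View pics/side11c.png

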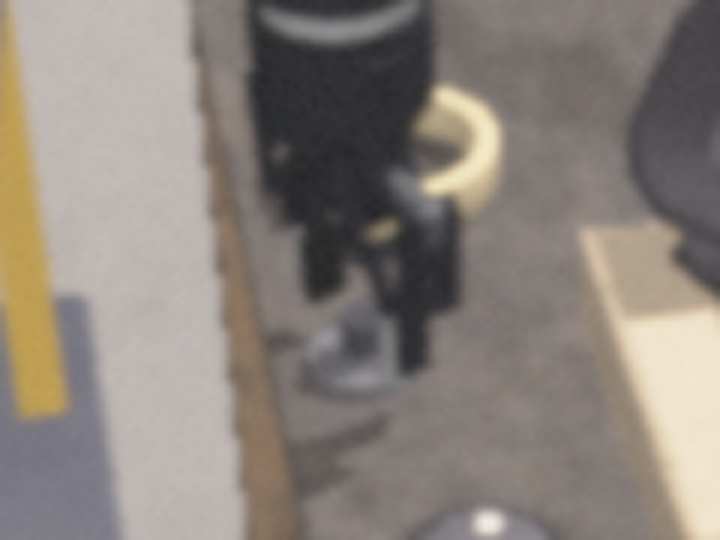

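Raise 1.5 mm and close.

```bash
python3 -m crank '[{"dx":0,"dy":-0.2,"dz":0.05,"roll":0,"jaw":0.75},{"dx":0,"dy":-0.2,"dz":0.05,"roll":0,"jaw":0.1},{"dx":0,"dy":-0.2,"dz":0.05,"roll":0,"jaw":0.1},{"dx":0,"dy":-0.2,"dz":0.05,"roll":0,"jaw":0.1},{"dx":0,"dy":-0.2,"dz":0.05,"roll":0,"jaw":0.1},{"dx":0,"dy":-0.2,"dz":0.05,"roll":0,"jaw":0.1},{"dx":0,"dy":-0.2,"dz":0.05,"roll":0,"jaw":0.1}]' 60; python3 - <<'E'
from h import *
go(.472,.3765,.036)
for n in("side",):
    p,d=optics.snapshot(n); crop(n,p,200,150,120,90,6,f'pics/{n}12c.png')
E
```

```text
time: 8.88
tool_pos: [0.4714, 0.3769, 0.0368]
ee_rot: [[0.377, 0.0, 0.926], [-0.926, 0.001, 0.377], [-0.0, -1.0, 0.001]]
contact_force: [-0.3, -0.1, 5.5]
grip_width: 0.0194
t 8.88 pos [0.4714 0.3769 0.0368] grip 0.0194 F [-0.3 -0.1  5.5] -> dx 0.07 dy 0.08 dz 0.04 cm xaxis [ 0.377 -0.926 -0.   ]
```

View pics/side12c.png

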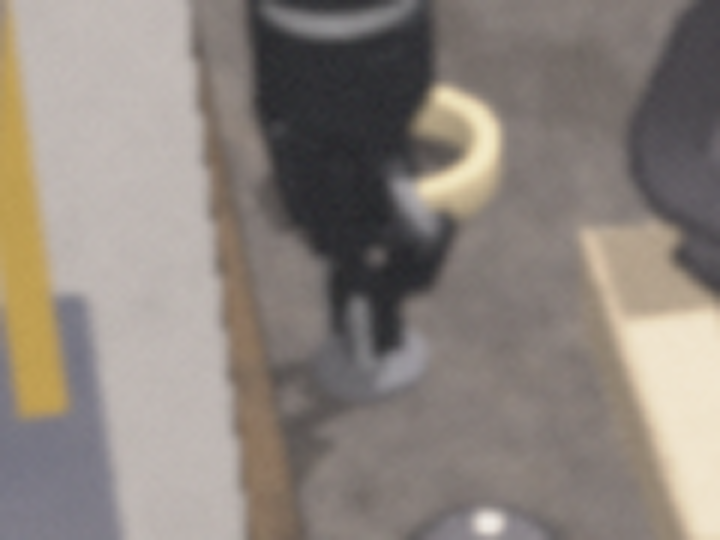

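```bash
python3 -m crank '[{"dx":0,"dy":-2,"dz":0,"roll":0,"jaw":0.1},{"dx":0,"dy":-6,"dz":0,"roll":0,"jaw":0.1},{"dx":0,"dy":-10,"dz":0,"roll":0,"jaw":0.1},{"dx":0,"dy":-13,"dz":0,"roll":0,"jaw":0.1},{"dx":0,"dy":-13,"dz":0,"roll":0,"jaw":0.1},{"dx":0,"dy":-13,"dz":0,"roll":0,"jaw":0.1},{"dx":0,"dy":-13,"dz":0,"roll":0,"jaw":0.1}]'; python3 - <<'E'
from h import *
go(.45,.05,.165)
for n in("side",):
    p,d=optics.snapshot(n); crop(n,p,200,90,150,110,5,f'pics/{n}13c.png')
E
```

```text
time: 9.52
tool_pos: [0.4706, 0.3761, 0.1655]
ee_rot: [[0.377, -0.001, 0.926], [-0.926, -0.001, 0.377], [0.001, -1.0, -0.002]]
contact_force: [-0.3, -0.1, -1.5]
grip_width: 0.0195
t 9.52 pos [0.4706 0.3761 0.1655] grip 0.0195 F [-0.3 -0.1 -1.5] -> dx 29.42 dy 0.09 dz -14.21 cm xaxis [ 0.377 -0.926  0.001]
```

View pics/side13c.png

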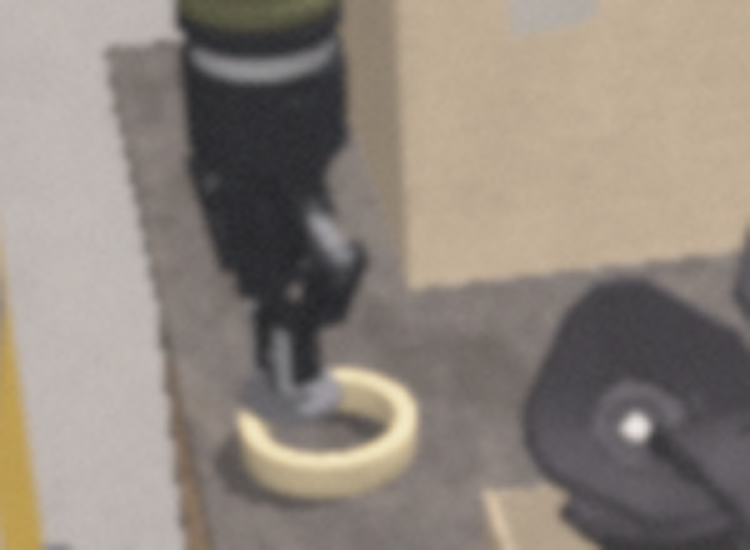

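```bash
python3 -m crank '[{"dx":29.4,"dy":0,"dz":-14.2,"roll":0,"jaw":0.1},{"dx":29.4,"dy":0,"dz":-14.2,"roll":0,"jaw":0.1},{"dx":29.4,"dy":0,"dz":-14.2,"roll":0,"jaw":0.1},{"dx":29.4,"dy":0,"dz":-14.2,"roll":0,"jaw":0.1},{"dx":29.4,"dy":0,"dz":-14.2,"roll":0,"jaw":0.1},{"dx":29.4,"dy":0,"dz":-14.2,"roll":0,"jaw":0.1},{"dx":29.4,"dy":0,"dz":-14.2,"roll":0,"jaw":0.1},{"dx":29.4,"dy":0,"dz":-14.2,"roll":0,"jaw":0.1},{"dx":29.4,"dy":0,"dz":-14.2,"roll":0,"jaw":0.1},{"dx":29.4,"dy":0,"dz":-14.2,"roll":0,"jaw":0.1}]'; python3 - <<'E'
from h import *
go(.599,-.1547,.11)
E
```

```text
time: 10.4
tool_pos: [0.4495, 0.0478, 0.1651]
ee_rot: [[0.372, -0.003, 0.928], [-0.928, -0.002, 0.372], [0.0, -1.0, -0.004]]
contact_force: [0.4, 0.5, -0.6]
grip_width: 0.0195
t 10.4 pos [0.4495 0.0478 0.1651] grip 0.0195 F [ 0.4  0.5 -0.6] -> dx 24.36 dy 5.50 dz 6.37 cm xaxis [ 0.372 -0.928  0.   ]
```

```bash
python3 -m crank '[{"dx":24.4,"dy":0,"dz":6.4,"roll":0,"jaw":0.1},{"dx":24.4,"dy":0,"dz":6.4,"roll":0,"jaw":0.1},{"dx":24.4,"dy":0,"dz":6.4,"roll":0,"jaw":0.1},{"dx":24.4,"dy":0,"dz":6.4,"roll":0,"jaw":0.1},{"dx":24.4,"dy":0,"dz":6.4,"roll":0,"jaw":0.1},{"dx":24.4,"dy":0,"dz":6.4,"roll":0,"jaw":0.1},{"dx":24.4,"dy":5.5,"dz":6.4,"roll":0,"jaw":0.1},{"dx":24.4,"dy":5.5,"dz":6.4,"roll":0,"jaw":0.1},{"dx":24.4,"dy":5.5,"dz":6.4,"roll":0,"jaw":0.1},{"dx":24.4,"dy":5.5,"dz":6.4,"roll":0,"jaw":0.1}]'; python3 - <<'E'
from h import *
go(.599,-.1547,.0368+.022)
for n in("side",):
    p,d=optics.snapshot(n); crop(n,p,310,270,130,100,6,f'pics/{n}14c.png')
E
```

```text
time: 11.23
tool_pos: [0.6011, -0.1482, 0.11]
ee_rot: [[0.38, -0.004, 0.925], [-0.925, 0.002, 0.38], [-0.004, -1.0, -0.003]]
contact_force: [-0.4, 0.3, -0.0]
grip_width: 0.0193
t 11.23 pos [ 0.6011 -0.1482  0.11  ] grip 0.0193 F [-0.4  0.3 -0. ] -> dx 0.54 dy 5.12 dz -0.42 cm xaxis [ 0.38  -0.925 -0.004]
```

View pics/side14c.png

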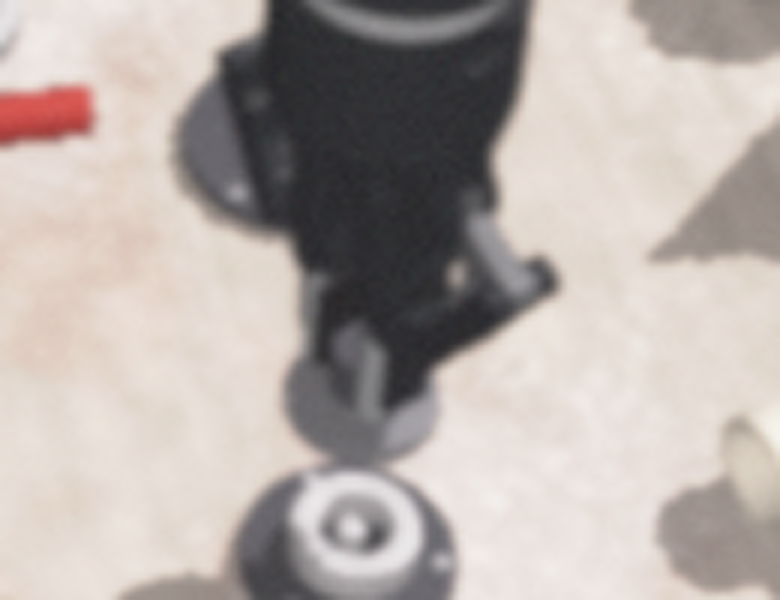

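```bash
python3 -m crank '[{"dx":0.3,"dy":1,"dz":-0.2,"roll":0,"jaw":0.1},{"dx":0.3,"dy":2.5,"dz":-0.2,"roll":0,"jaw":0.1},{"dx":0.3,"dy":4,"dz":-0.2,"roll":0,"jaw":0.1},{"dx":0.3,"dy":4,"dz":-0.2,"roll":0,"jaw":0.1},{"dx":0.3,"dy":4,"dz":-0.2,"roll":0,"jaw":0.1},{"dx":0.3,"dy":4,"dz":-0.2,"roll":0,"jaw":0.1}]'; python3 - <<'E'
from h import *
go(.600,-.1547,.0368+.022)
for n in("side",):
    p,d=optics.snapshot(n); crop(n,p,310,290,130,100,6,f'pics/{n}15c.png')
E
```

```text
time: 11.78
tool_pos: [0.602, -0.1545, 0.0725]
ee_rot: [[0.378, 0.002, 0.926], [-0.926, -0.0, 0.378], [0.001, -1.0, 0.002]]
contact_force: [0.8, -1.0, 0.1]
grip_width: 0.0193
t 11.78 pos [ 0.602  -0.1545  0.0725] grip 0.0193 F [ 0.8 -1.   0.1] -> dx -0.06 dy 1.37 dz -0.20 cm xaxis [ 0.378 -0.926  0.001]
```

View pics/side15c.png

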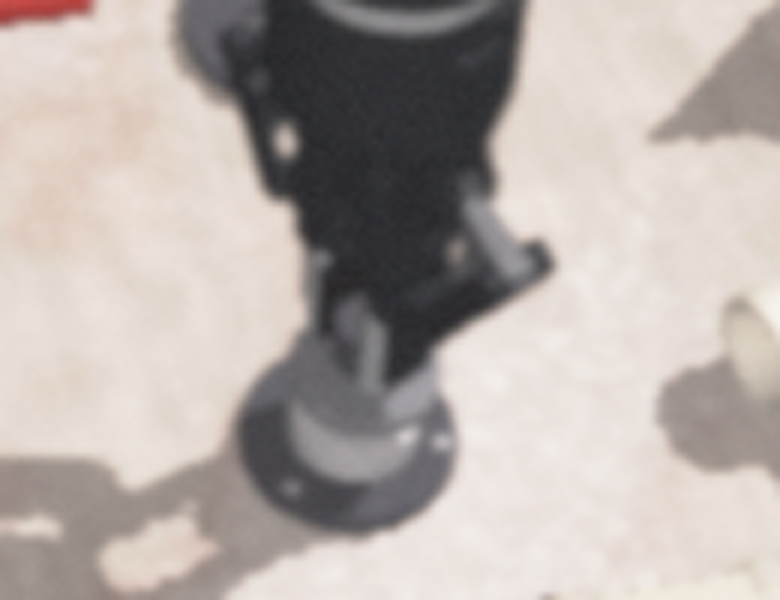

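```bash
python3 -m crank '[{"dx":-0.05,"dy":0.7,"dz":-0.3,"roll":0,"jaw":0.1},{"dx":-0.05,"dy":1.0,"dz":-0.3,"roll":0,"jaw":0.1},{"dx":-0.05,"dy":1.3,"dz":-0.3,"roll":0,"jaw":0.1},{"dx":-0.05,"dy":1.3,"dz":-0.3,"roll":0,"jaw":0.1},{"dx":-0.05,"dy":1.3,"dz":-0.3,"roll":0,"jaw":0.1}]'; python3 - <<'E'
from h import *
go(.600,-.1547,.0368+.022)
for n in("side",):
    p,d=optics.snapshot(n); crop(n,p,310,290,130,100,6,f'pics/{n}16c.png')
E
```

```text
time: 12.25
tool_pos: [0.5978, -0.1555, 0.0589]
ee_rot: [[0.377, -0.001, 0.926], [-0.926, -0.0, 0.377], [-0.0, -1.0, -0.001]]
contact_force: [-2.5, 0.5, 5.9]
grip_width: 0.0194
t 12.25 pos [ 0.5978 -0.1555  0.0589] grip 0.0194 F [-2.5  0.5  5.9] -> dx 0.01 dy 0.01 dz 0.23 cm xaxis [ 0.377 -0.926 -0.   ]
```

View pics/side16c.png

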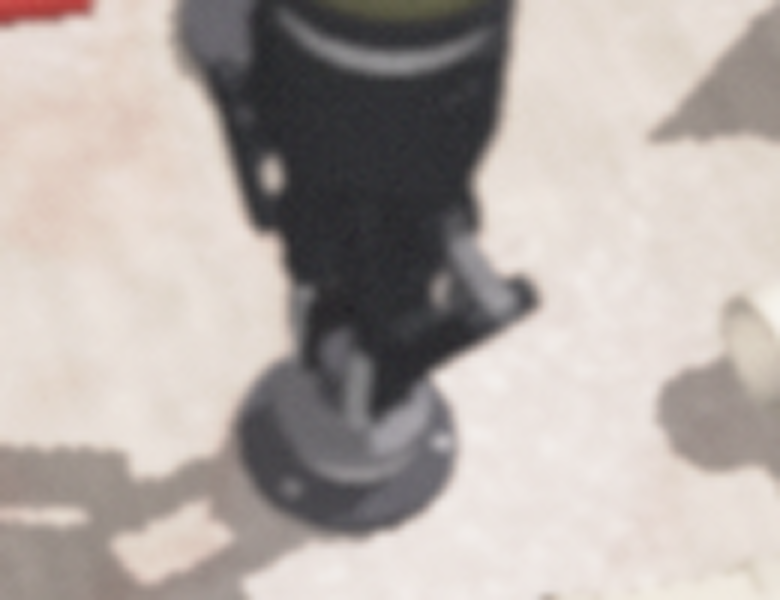

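```bash
python3 -m crank '[{"dx":0,"dy":0,"dz":0,"roll":0,"jaw":0.4},{"dx":0,"dy":0,"dz":0,"roll":0,"jaw":0.8},{"dx":0,"dy":0,"dz":0,"roll":0,"jaw":0.8},{"dx":0,"dy":0,"dz":0,"roll":0,"jaw":0.8},{"dx":0,"dy":0,"dz":0,"roll":0,"jaw":0.8},{"dx":0,"dy":-2,"dz":0,"roll":0,"jaw":0.8},{"dx":0,"dy":-5,"dz":0,"roll":0,"jaw":1},{"dx":0,"dy":-9,"dz":0,"roll":0,"jaw":1},{"dx":0,"dy":-9,"dz":0,"roll":0,"jaw":1},{"dx":0,"dy":-9,"dz":0,"roll":0,"jaw":1}]'; python3 - <<'E'
from h import *
go(.52,.119,.15)
for n in("side",):
    p,d=optics.snapshot(n); crop(n,p,310,290,130,100,6,f'pics/{n}17c.png')
E
```

```text
time: 13.13
tool_pos: [0.6001, -0.1557, 0.1508]
ee_rot: [[0.377, 0.006, 0.926], [-0.926, -0.001, 0.377], [0.003, -1.0, 0.005]]
contact_force: [-0.0, 0.5, -0.1]
grip_width: 0.0856
t 13.13 pos [ 0.6001 -0.1557  0.1508] grip 0.0856 F [-0.   0.5 -0.1] -> dx -28.47 dy 0.01 dz 2.94 cm xaxis [ 0.377 -0.926  0.003]
```

View pics/side17c.png

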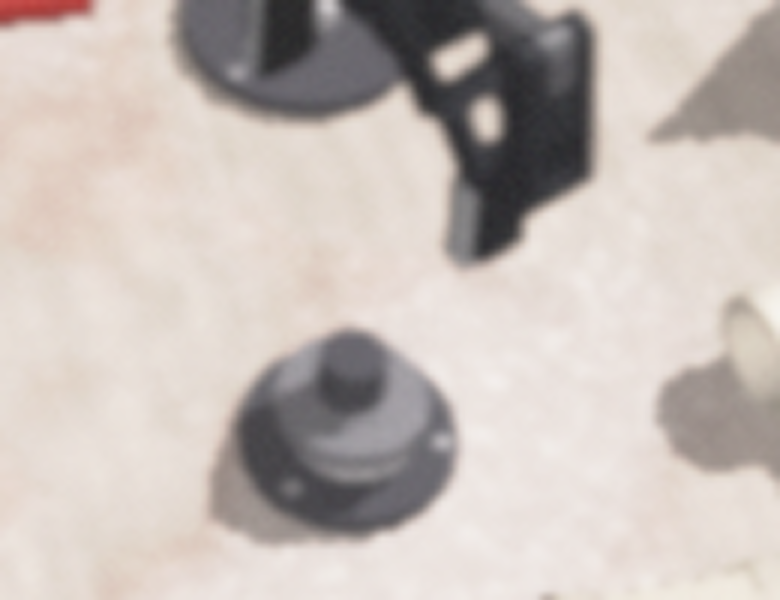

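```bash
python3 -m crank '[{"dx":-28.5,"dy":0,"dz":2.9,"roll":0,"jaw":1},{"dx":-28.5,"dy":0,"dz":2.9,"roll":0,"jaw":1},{"dx":-28.5,"dy":0,"dz":2.9,"roll":0,"jaw":1},{"dx":-28.5,"dy":0,"dz":2.9,"roll":0,"jaw":1},{"dx":-28.5,"dy":0,"dz":2.9,"roll":0,"jaw":1},{"dx":-28.5,"dy":0,"dz":2.9,"roll":0,"jaw":1},{"dx":-28.5,"dy":0,"dz":2.9,"roll":0,"jaw":1},{"dx":-28.5,"dy":6,"dz":2.9,"roll":0,"jaw":1},{"dx":-28.5,"dy":7,"dz":2.9,"roll":0,"jaw":1},{"dx":-28.5,"dy":7,"dz":2.9,"roll":0,"jaw":1}]'; python3 - <<'E'
from h import *
go(.52,.119,.024)
for n in("side",):
    p,d=optics.snapshot(n); crop(n,p,240,190,130,100,6,f'pics/{n}18c.png')
E
```

```text
time: 14.02
tool_pos: [0.5131, 0.1197, 0.0729]
ee_rot: [[0.38, -0.011, 0.925], [-0.925, -0.003, 0.38], [-0.001, -1.0, -0.011]]
contact_force: [-0.2, -1.0, -1.3]
grip_width: 0.0854
t 14.02 pos [0.5131 0.1197 0.0729] grip 0.0854 F [-0.2 -1.  -1.3] -> dx 0.33 dy 4.88 dz 0.67 cm xaxis [ 0.38  -0.925 -0.001]
```

View pics/side18c.png

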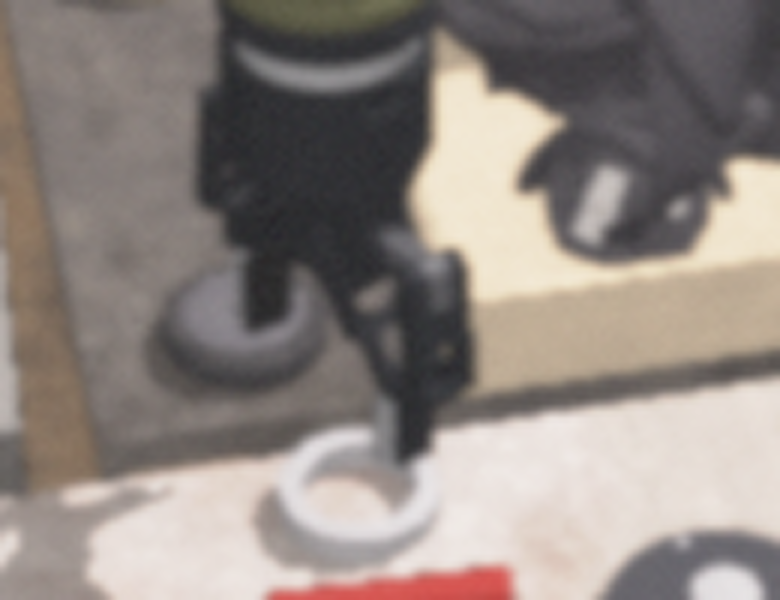

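```bash
python3 -m crank '[{"dx":0.1,"dy":1.5,"dz":0.3,"roll":0,"jaw":1},{"dx":0.1,"dy":3,"dz":0.3,"roll":0,"jaw":1},{"dx":0.1,"dy":4,"dz":0.3,"roll":0,"jaw":1},{"dx":0.1,"dy":4.8,"dz":0.3,"roll":0,"jaw":1},{"dx":0.1,"dy":4.8,"dz":0.3,"roll":0,"jaw":1},{"dx":0.1,"dy":4.8,"dz":0.3,"roll":0,"jaw":1}]'; python3 - <<'E'
from h import *
go(.52,.119,.024)
for n in("side",):
    p,d=optics.snapshot(n); crop(n,p,240,190,130,100,6,f'pics/{n}19c.png')
E
```

```text
time: 14.57
tool_pos: [0.5209, 0.1195, 0.0306]
ee_rot: [[0.377, -0.0, 0.926], [-0.926, -0.0, 0.377], [0.0, -1.0, -0.0]]
contact_force: [-0.1, -0.7, 0.7]
grip_width: 0.0856
t 14.57 pos [0.5209 0.1195 0.0306] grip 0.0856 F [-0.1 -0.7  0.7] -> dx 0.01 dy 0.66 dz -0.10 cm xaxis [ 0.377 -0.926  0.   ]
```

View pics/side19c.png

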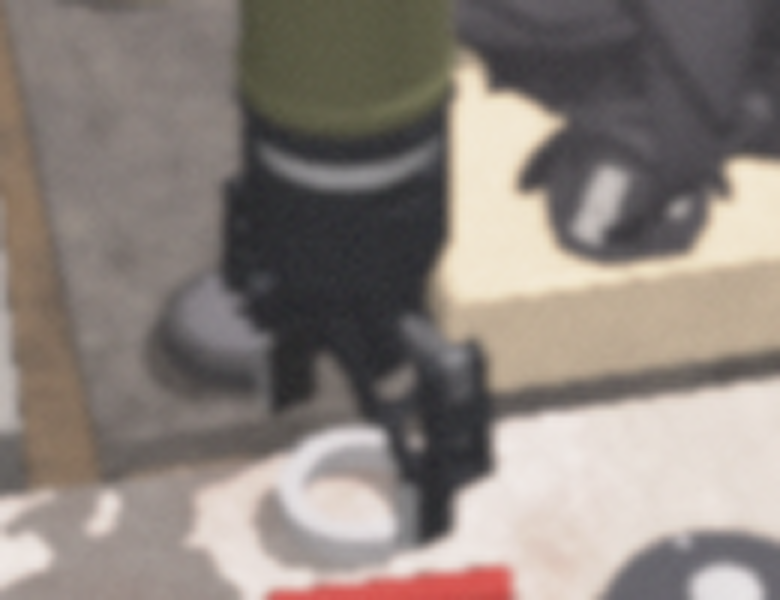

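```bash
python3 -m crank '[{"dx":0,"dy":0.5,"dz":-0.1,"roll":0,"jaw":1},{"dx":0,"dy":0.95,"dz":-0.1,"roll":0,"jaw":1},{"dx":0,"dy":0.95,"dz":-0.1,"roll":0,"jaw":0.6},{"dx":0,"dy":0.95,"dz":-0.1,"roll":0,"jaw":0.6},{"dx":0,"dy":0.95,"dz":-0.1,"roll":0,"jaw":0.6},{"dx":0,"dy":0.95,"dz":-0.1,"roll":0,"jaw":0.6}]' 60; python3 - <<'E'
from h import *
go(.52,.119,.024)
for n in("side",):
    p,d=optics.snapshot(n); crop(n,p,240,190,130,100,6,f'pics/{n}20c.png')
E
```

```text
time: 15.12
tool_pos: [0.5198, 0.1195, 0.0213]
ee_rot: [[0.377, -0.0, 0.926], [-0.926, 0.0, 0.377], [-0.0, -1.0, 0.0]]
contact_force: [-1.6, 0.4, 4.5]
grip_width: 0.0586
t 15.12 pos [0.5198 0.1195 0.0213] grip 0.0586 F [-1.6  0.4  4.5] -> dx 0.06 dy -0.27 dz 0.00 cm xaxis [ 0.377 -0.926 -0.   ]
```

View pics/side20c.png

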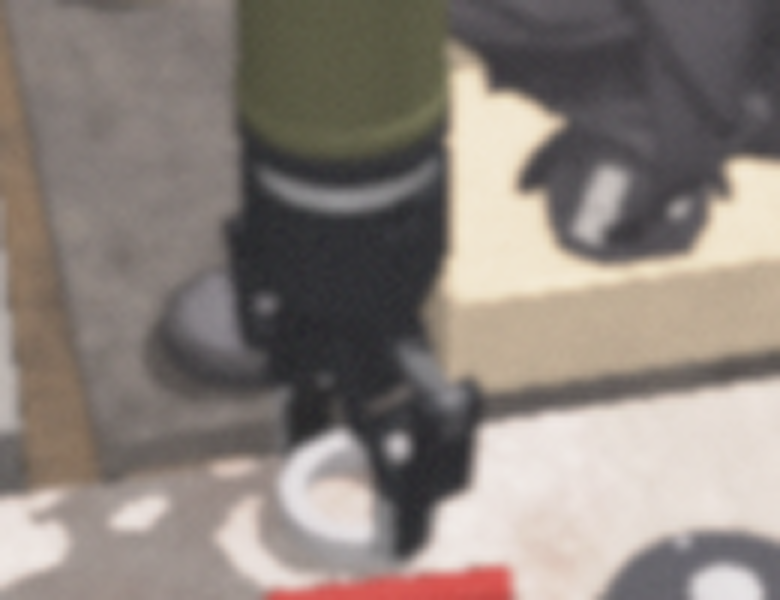

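```bash
python3 -m crank '[{"dx":0,"dy":0,"dz":0,"roll":0,"jaw":0.5},{"dx":0,"dy":-1,"dz":0,"roll":0,"jaw":0.5},{"dx":0,"dy":-4,"dz":0,"roll":0,"jaw":0.5},{"dx":0,"dy":-7,"dz":0,"roll":0,"jaw":0.5},{"dx":0,"dy":-9,"dz":0,"roll":0,"jaw":0.5},{"dx":0,"dy":-9,"dz":0,"roll":0,"jaw":0.5},{"dx":0,"dy":-9,"dz":0,"roll":0,"jaw":0.5}]' 70; python3 - <<'E'
from h import *
go(.6375,.0276,.111)
for n in("side",):
    p,d=optics.snapshot(n); crop(n,p,240,160,130,100,6,f'pics/{n}21c.png')
E
```

```text
time: 15.75
tool_pos: [0.5206, 0.1195, 0.1119]
ee_rot: [[0.377, 0.003, 0.926], [-0.926, 0.001, 0.377], [0.0, -1.0, 0.003]]
contact_force: [-0.6, 0.3, -1.5]
grip_width: 0.0583
t 15.75 pos [0.5206 0.1195 0.1119] grip 0.0583 F [-0.6  0.3 -1.5] -> dx 12.92 dy 0.12 dz 7.36 cm xaxis [ 0.377 -0.926  0.   ]
```

View pics/side21c.png

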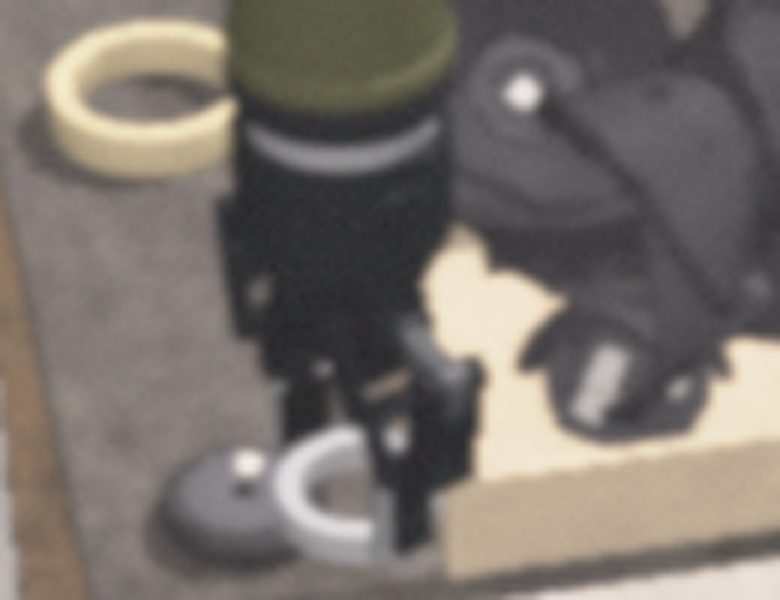

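```bash
python3 -m crank '[{"dx":3.5,"dy":0,"dz":2,"roll":0,"jaw":0.5},{"dx":7,"dy":0,"dz":4,"roll":0,"jaw":0.5},{"dx":10.5,"dy":0,"dz":6,"roll":0,"jaw":0.5},{"dx":12.9,"dy":0,"dz":7.4,"roll":0,"jaw":0.5},{"dx":12.9,"dy":2,"dz":7.4,"roll":0,"jaw":0.5},{"dx":12.9,"dy":5,"dz":7.4,"roll":0,"jaw":0.5},{"dx":12.9,"dy":5.5,"dz":7.4,"roll":0,"jaw":0.5},{"dx":12.9,"dy":5.5,"dz":7.4,"roll":0,"jaw":0.5},{"dx":12.9,"dy":5.5,"dz":7.4,"roll":0,"jaw":0.5}]'; python3 - <<'E'
from h import *
go(.6375,.0276,.0295)
for n in("side",):
    p,d=optics.snapshot(n); crop(n,p,300,220,130,100,6,f'pics/{n}22c.png')
E
```

```text
time: 16.55
tool_pos: [0.6362, 0.0283, 0.0551]
ee_rot: [[0.378, -0.002, 0.926], [-0.926, -0.0, 0.378], [-0.001, -1.0, -0.002]]
contact_force: [0.4, 0.0, -1.3]
grip_width: 0.0578
t 16.55 pos [0.6362 0.0283 0.0551] grip 0.0578 F [ 0.4  0.  -1.3] -> dx 0.12 dy 2.56 dz 0.10 cm xaxis [ 0.378 -0.926 -0.001]
```

View pics/side22c.png

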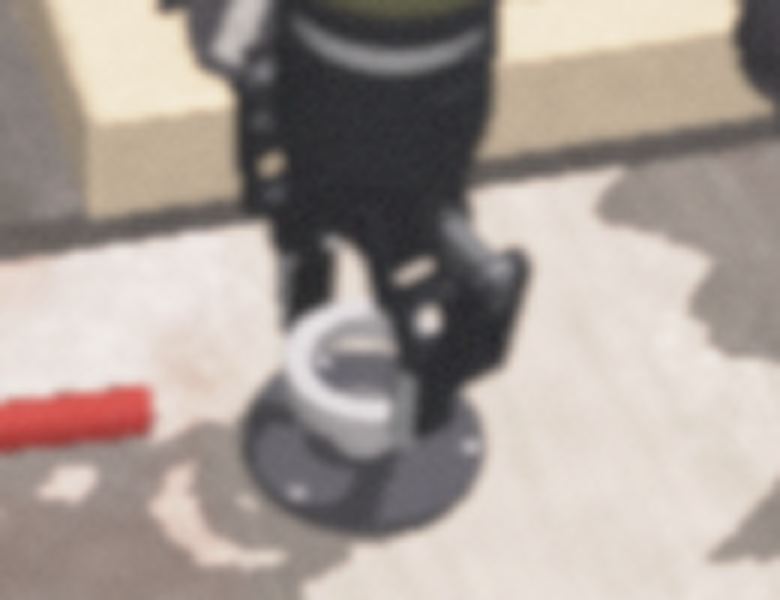

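```bash
python3 -m crank '[{"dx":0.1,"dy":1,"dz":0.1,"roll":0,"jaw":0.5},{"dx":0.1,"dy":1.6,"dz":0.1,"roll":0,"jaw":0.5},{"dx":0.1,"dy":2.1,"dz":0.1,"roll":0,"jaw":0.5},{"dx":0.1,"dy":2.5,"dz":0.1,"roll":0,"jaw":0.5},{"dx":0.1,"dy":2.5,"dz":0.1,"roll":0,"jaw":0.5},{"dx":0.1,"dy":2.5,"dz":0.1,"roll":0,"jaw":0.5}]'; python3 - <<'E'
from h import *
go(.6375,.0276,.0295)
for n in("side",):
    p,d=optics.snapshot(n); crop(n,p,300,220,130,100,6,f'pics/{n}23c.png')
E
```

```text
time: 17.1
tool_pos: [0.6382, 0.0273, 0.0305]
ee_rot: [[0.377, -0.001, 0.926], [-0.926, -0.0, 0.377], [-0.0, -1.0, -0.001]]
contact_force: [-0.8, -0.2, -0.3]
grip_width: 0.0581
t 17.1 pos [0.6382 0.0273 0.0305] grip 0.0581 F [-0.8 -0.2 -0.3] -> dx -0.05 dy 0.10 dz -0.05 cm xaxis [ 0.377 -0.926 -0.   ]
```

View pics/side23c.png

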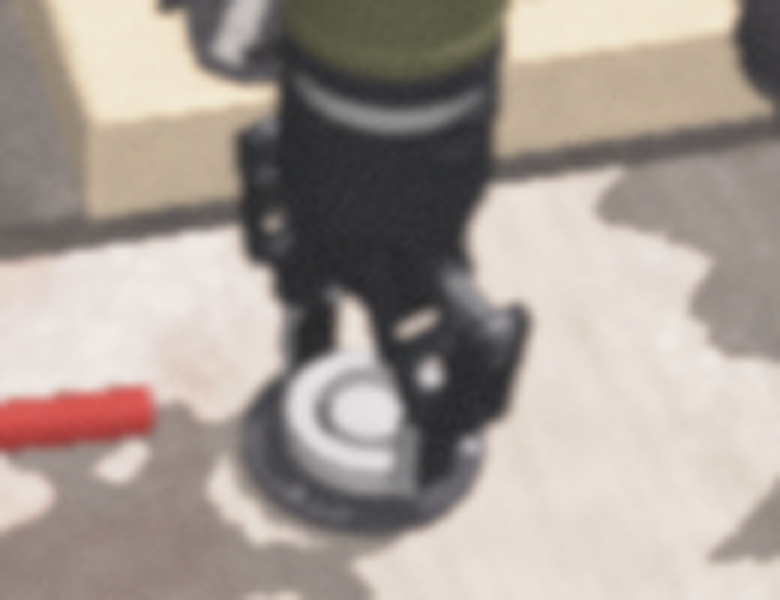

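Post is inside the ring. Last millimetre, release, and retreat up.

```bash
python3 -m crank '[{"dx":0,"dy":0.1,"dz":0,"roll":0,"jaw":0.5},{"dx":0,"dy":0.1,"dz":0,"roll":0,"jaw":0.5},{"dx":0,"dy":0.1,"dz":0,"roll":0,"jaw":1},{"dx":0,"dy":0.1,"dz":0,"roll":0,"jaw":1},{"dx":0,"dy":0.1,"dz":0,"roll":0,"jaw":1},{"dx":0,"dy":0.1,"dz":0,"roll":0,"jaw":1},{"dx":0,"dy":-3,"dz":0,"roll":0,"jaw":1},{"dx":0,"dy":-7,"dz":0,"roll":0,"jaw":1},{"dx":0,"dy":-11,"dz":0,"roll":0,"jaw":1},{"dx":0,"dy":-12,"dz":0,"roll":0,"jaw":1}]'; python3 - <<'E'
from h import *
go(.47,.15,.15);go(.498,.224,.15)
for n in("side",):
    p,d=optics.snapshot(n); crop(n,p,300,220,130,100,6,f'pics/{n}24c.png')
E
```

```text
time: 17.98
tool_pos: [0.6421, 0.0274, 0.1572]
ee_rot: [[0.377, 0.011, 0.926], [-0.926, 0.001, 0.377], [0.003, -1.0, 0.01]]
contact_force: [0.3, 0.1, 0.4]
grip_width: 0.0854
t 17.98 pos [0.6421 0.0274 0.1572] grip 0.0854 F [0.3 0.1 0.4] -> dx -17.84 dy 0.54 dz -11.33 cm xaxis [ 0.377 -0.926  0.003]
t 17.98 pos [0.6421 0.0274 0.1572] grip 0.0854 F [0.3 0.1 0.4] -> dx -23.64 dy 0.58 dz -5.95 cm xaxis [ 0.377 -0.926  0.003]
```

View pics/side24c.png

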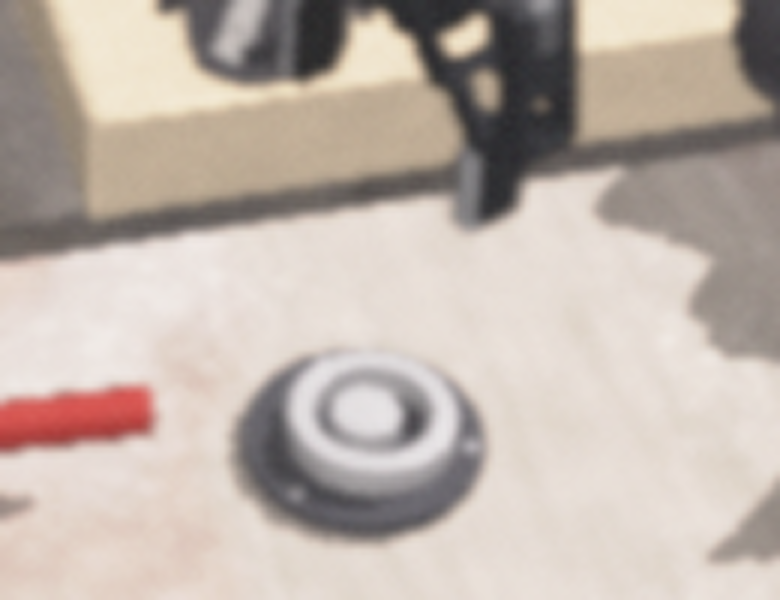

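```bash
python3 -m crank '[{"dx":-17.8,"dy":0,"dz":-11.3,"roll":0,"jaw":1},{"dx":-17.8,"dy":0,"dz":-11.3,"roll":0,"jaw":1},{"dx":-17.8,"dy":0,"dz":-11.3,"roll":0,"jaw":1},{"dx":-17.8,"dy":0,"dz":-11.3,"roll":0,"jaw":1},{"dx":-17.8,"dy":0,"dz":-11.3,"roll":0,"jaw":1},{"dx":-17.8,"dy":0,"dz":-11.3,"roll":0,"jaw":1},{"dx":-17.8,"dy":0,"dz":-11.3,"roll":0,"jaw":1},{"dx":-17.8,"dy":0,"dz":-11.3,"roll":0,"jaw":1}]'; python3 - <<'E'
from h import *
go(.498,.224,.09)
z=np.load('/tmp/top0.npz');P=cloud('top',z['d']).reshape(-1,3)
for x in np.arange(.5,.66,.02):
    print(round(x,2),[ '%.2f'%np.percentile(q,95) if len(q:=P[(P[:,0]>x)&(P[:,0]<x+.02)&(P[:,1]>y)&(P[:,1]<y+.03)&(P[:,2]<.5)][:,2]) else '-' for y in np.arange(.14,.35,.03)])
E
```

```text
time: 18.7
tool_pos: [0.467, 0.1494, 0.1505]
ee_rot: [[0.378, 0.0, 0.926], [-0.926, -0.001, 0.378], [0.001, -1.0, 0.0]]
contact_force: [0.2, -0.9, 0.3]
grip_width: 0.0855
t 18.7 pos [0.467  0.1494 0.1505] grip 0.0855 F [ 0.2 -0.9  0.3] -> dx -5.74 dy 6.05 dz 5.69 cm xaxis [ 0.378 -0.926  0.001]
0.5 ['0.02', '0.01', '0.02', '0.02', '0.00', '0.00', '0.00']
0.52 ['0.02', '0.00', '0.02', '0.01', '0.00', '0.00', '0.00']
0.54 ['0.00', '0.00', '0.00', '0.01', '0.00', '0.00', '0.00']
0.56 ['0.00', '0.05', '0.05', '0.05', '0.16', '0.17', '0.05']
0.58 ['0.00', '0.05', '0.01', '0.14', '0.14', '0.19', '0.01']
0.6 ['0.00', '0.05', '0.01', '0.14', '0.13', '0.20', '0.21']
0.62 ['0.00', '0.05', '0.18', '0.17', '0.16', '0.15', '0.21']
0.64 ['0.00', '0.16', '0.17', '0.18', '0.16', '0.19', '0.20']
0.66 ['0.00', '0.15', '0.17', '0.18', '0.20', '0.21', '0.19']
```

```bash
python3 -m crank '[{"dx":-3,"dy":0,"dz":2.5,"roll":0,"jaw":1},{"dx":-5.7,"dy":2,"dz":4.7,"roll":0,"jaw":1},{"dx":-5.7,"dy":5,"dz":5.3,"roll":0,"jaw":1},{"dx":-5.7,"dy":6,"dz":5.6,"roll":0,"jaw":1},{"dx":-5.7,"dy":6,"dz":5.6,"roll":0,"jaw":1},{"dx":-5.7,"dy":6,"dz":5.6,"roll":0,"jaw":1},{"dx":-5.7,"dy":6,"dz":5.6,"roll":0,"jaw":1}]'; python3 - <<'E'
from h import *
go(.498,.224,.0225)
for n in("side",):
    p,d=optics.snapshot(n); crop(n,p,220,170,130,100,6,f'pics/{n}25c.png')
E
```

```text
time: 19.28
tool_pos: [0.4978, 0.2216, 0.0916]
ee_rot: [[0.375, 0.001, 0.927], [-0.927, -0.001, 0.375], [0.001, -1.0, 0.001]]
contact_force: [0.1, 0.0, -0.5]
grip_width: 0.0856
t 19.28 pos [0.4978 0.2216 0.0916] grip 0.0856 F [ 0.1  0.  -0.5] -> dx -0.22 dy 6.91 dz 0.10 cm xaxis [ 0.375 -0.927  0.001]
```

View pics/side25c.png

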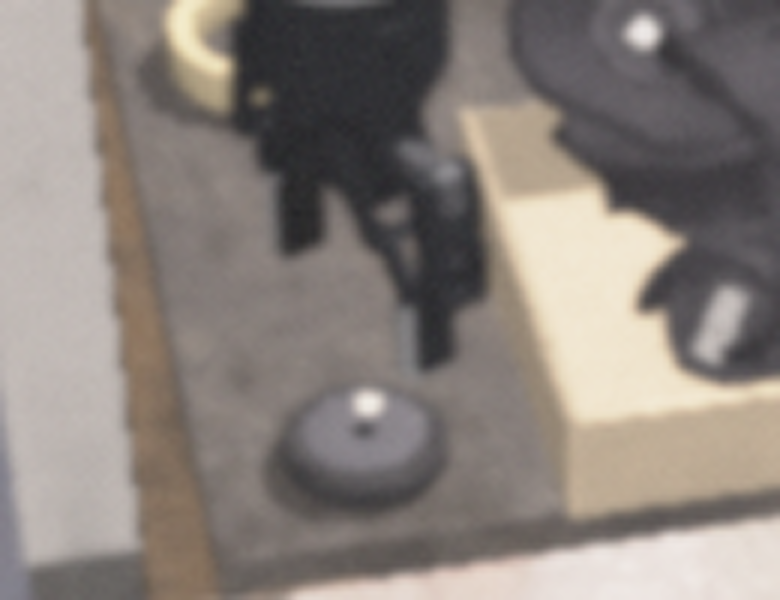

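```bash
python3 -m crank '[{"dx":-0.2,"dy":2,"dz":0,"roll":0,"jaw":1},{"dx":-0.2,"dy":4,"dz":0,"roll":0,"jaw":1},{"dx":-0.2,"dy":5.3,"dz":0,"roll":0,"jaw":1},{"dx":-0.2,"dy":6,"dz":0,"roll":0,"jaw":1},{"dx":-0.2,"dy":6,"dz":0,"roll":0,"jaw":1},{"dx":-0.2,"dy":6,"dz":0,"roll":0,"jaw":1}]'; python3 - <<'E'
from h import *
go(.498,.2245,.0225)
for n in("side",):
    p,d=optics.snapshot(n); crop(n,p,220,170,130,100,6,f'pics/{n}26c.png')
E
```

```text
time: 19.83
tool_pos: [0.4964, 0.2251, 0.0312]
ee_rot: [[0.377, 0.0, 0.926], [-0.926, -0.0, 0.377], [0.0, -1.0, 0.0]]
contact_force: [-0.1, 0.1, -0.1]
grip_width: 0.0855
t 19.83 pos [0.4964 0.2251 0.0312] grip 0.0855 F [-0.1  0.1 -0.1] -> dx 0.11 dy 0.87 dz 0.12 cm xaxis [ 0.377 -0.926  0.   ]
```

View pics/side26c.png

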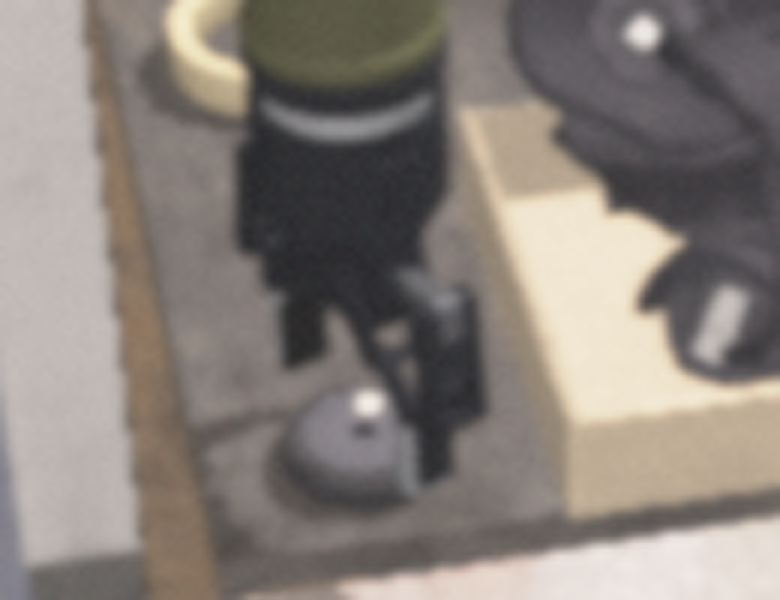

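```bash
python3 -m crank '[{"dx":0.05,"dy":0.6,"dz":0.05,"roll":0,"jaw":1},{"dx":0.05,"dy":1.3,"dz":0.05,"roll":0,"jaw":1},{"dx":0.05,"dy":1.3,"dz":0.05,"roll":0,"jaw":0.6},{"dx":0.05,"dy":1.3,"dz":0.05,"roll":0,"jaw":0.6},{"dx":0.05,"dy":1.3,"dz":0.05,"roll":0,"jaw":0.6},{"dx":0.05,"dy":1.3,"dz":0.05,"roll":0,"jaw":0.6}]' 50; python3 - <<'E'
from h import *
go(.498,.2245,.0225)
for n in("side",):
    p,d=optics.snapshot(n); crop(n,p,220,170,130,100,6,f'pics/{n}27c.png')
E
```

```text
time: 20.38
tool_pos: [0.4964, 0.2252, 0.0184]
ee_rot: [[0.377, -0.0, 0.926], [-0.926, 0.0, 0.377], [-0.0, -1.0, -0.0]]
contact_force: [-2.9, -0.6, 6.0]
grip_width: 0.0624
t 20.38 pos [0.4964 0.2252 0.0184] grip 0.0624 F [-2.9 -0.6  6. ] -> dx 0.12 dy -0.41 dz 0.12 cm xaxis [ 0.377 -0.926 -0.   ]
```

View pics/side27c.png

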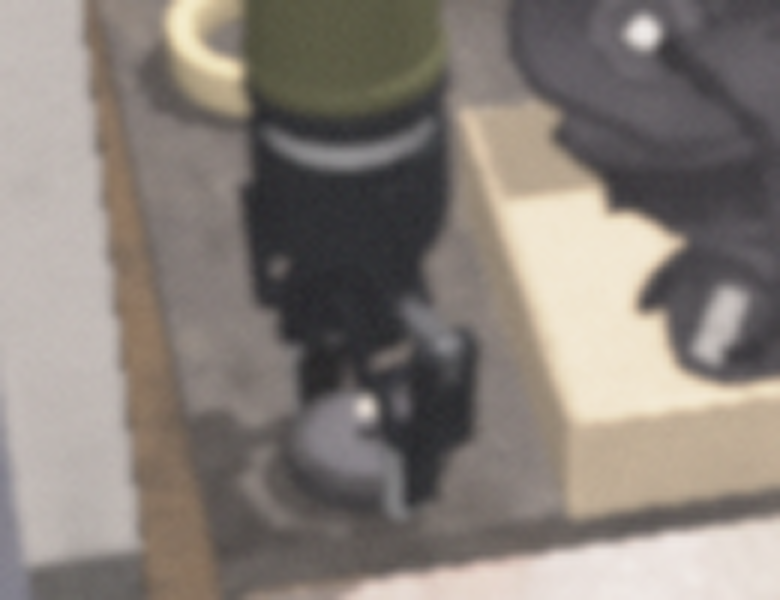

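```bash
python3 -m crank '[{"dx":0,"dy":0,"dz":0,"roll":0,"jaw":0.6},{"dx":0,"dy":-1,"dz":0,"roll":0,"jaw":0.6},{"dx":0,"dy":-3,"dz":0,"roll":0,"jaw":0.6},{"dx":0,"dy":-4,"dz":0,"roll":0,"jaw":0.6},{"dx":0,"dy":-4,"dz":0,"roll":0,"jaw":0.6},{"dx":0,"dy":-4,"dz":0,"roll":0,"jaw":0.6}]' 50; python3 - <<'E'
from h import *
go(.46,.15,.15)
for n in("side",):
    p,d=optics.snapshot(n); crop(n,p,220,150,130,100,6,f'pics/{n}28c.png')
E
```

```text
time: 20.93
tool_pos: [0.4974, 0.2252, 0.0585]
ee_rot: [[0.377, 0.002, 0.926], [-0.926, 0.001, 0.377], [-0.0, -1.0, 0.002]]
contact_force: [-0.3, 0.4, -0.0]
grip_width: 0.0626
t 20.93 pos [0.4974 0.2252 0.0585] grip 0.0626 F [-0.3  0.4 -0. ] -> dx 5.56 dy -9.16 dz -6.28 cm xaxis [ 0.377 -0.926 -0.   ]
```

View pics/side28c.png

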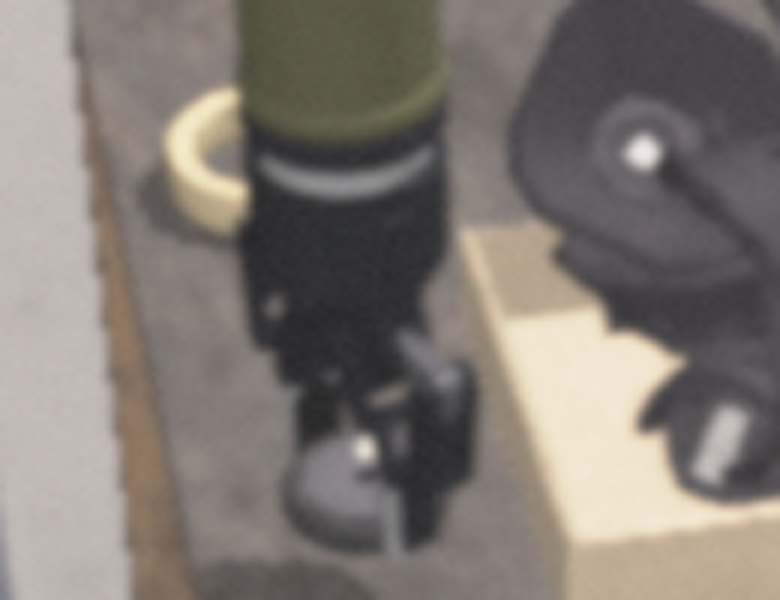

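```bash
python3 -m crank '[{"dx":0,"dy":-4,"dz":0,"roll":0,"jaw":0.6},{"dx":2,"dy":-7,"dz":-2,"roll":0,"jaw":0.6},{"dx":5.6,"dy":-9.2,"dz":-5,"roll":0,"jaw":0.6},{"dx":5.6,"dy":-9.2,"dz":-6.3,"roll":0,"jaw":0.6},{"dx":5.6,"dy":-9.2,"dz":-6.3,"roll":0,"jaw":0.6},{"dx":5.6,"dy":-9.2,"dz":-6.3,"roll":0,"jaw":0.6}]' 50; python3 - <<'E'
from h import *
go(.637,.0275,.11)
E
```

```text
time: 21.48
tool_pos: [0.4589, 0.1484, 0.1496]
ee_rot: [[0.376, -0.001, 0.927], [-0.927, -0.001, 0.376], [0.0, -1.0, -0.001]]
contact_force: [1.1, 0.9, -0.5]
grip_width: 0.0622
t 21.48 pos [0.4589 0.1484 0.1496] grip 0.0622 F [ 1.1  0.9 -0.5] -> dx 17.90 dy 3.95 dz 11.96 cm xaxis [ 0.376 -0.927  0.   ]
```

```bash
python3 -m crank '[{"dx":6,"dy":0,"dz":0,"roll":0,"jaw":0.6},{"dx":9,"dy":0,"dz":3,"roll":0,"jaw":0.6},{"dx":12,"dy":0,"dz":6,"roll":0,"jaw":0.6},{"dx":15,"dy":0,"dz":9,"roll":0,"jaw":0.6},{"dx":17.9,"dy":0,"dz":12,"roll":0,"jaw":0.6},{"dx":17.9,"dy":2,"dz":12,"roll":0,"jaw":0.6},{"dx":17.9,"dy":5,"dz":12,"roll":0,"jaw":0.6},{"dx":17.9,"dy":6,"dz":12,"roll":0,"jaw":0.6},{"dx":17.9,"dy":6,"dz":12,"roll":0,"jaw":0.6},{"dx":17.9,"dy":6,"dz":12,"roll":0,"jaw":0.6}]' 50; python3 - <<'E'
from h import *
go(.637,.0275,.0404)
for n in("side",):
    p,d=optics.snapshot(n); crop(n,p,300,210,130,100,6,f'pics/{n}29c.png')
E
```

```text
time: 22.32
tool_pos: [0.6373, 0.0304, 0.0888]
ee_rot: [[0.379, -0.003, 0.925], [-0.925, 0.001, 0.379], [-0.002, -1.0, -0.002]]
contact_force: [0.4, 0.8, -1.1]
grip_width: 0.0623
t 22.32 pos [0.6373 0.0304 0.0888] grip 0.0623 F [ 0.4  0.8 -1.1] -> dx 0.26 dy 4.84 dz -0.12 cm xaxis [ 0.379 -0.925 -0.002]
```

View pics/side29c.png

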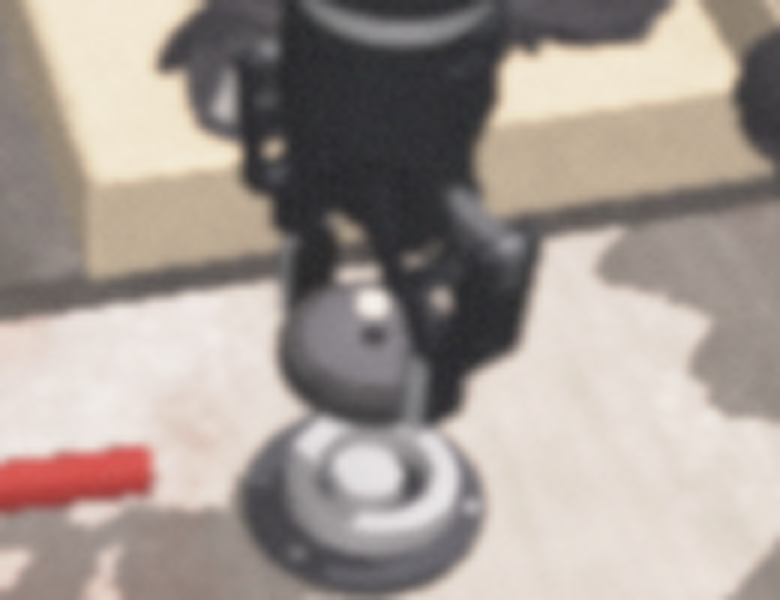

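```bash
python3 -m crank '[{"dx":0.15,"dy":1.5,"dz":-0.1,"roll":0,"jaw":0.6},{"dx":0.15,"dy":3,"dz":-0.1,"roll":0,"jaw":0.6},{"dx":0.15,"dy":3.8,"dz":-0.1,"roll":0,"jaw":0.6},{"dx":0.15,"dy":4.2,"dz":-0.1,"roll":0,"jaw":0.6},{"dx":0.15,"dy":4.5,"dz":-0.1,"roll":0,"jaw":0.6},{"dx":0.15,"dy":4.5,"dz":-0.1,"roll":0,"jaw":0.6},{"dx":0.15,"dy":4.5,"dz":-0.1,"roll":0,"jaw":0.6}]'; python3 - <<'E'
from h import *
go(.637,.0275,.0404)
for n in("side",):
    p,d=optics.snapshot(n); crop(n,p,300,210,130,100,6,f'pics/{n}30c.png')
E
```

```text
time: 22.95
tool_pos: [0.6384, 0.0273, 0.0455]
ee_rot: [[0.377, 0.001, 0.926], [-0.926, 0.0, 0.377], [0.0, -1.0, 0.001]]
contact_force: [-0.1, -0.8, -0.3]
grip_width: 0.0623
t 22.95 pos [0.6384 0.0273 0.0455] grip 0.0623 F [-0.1 -0.8 -0.3] -> dx -0.07 dy 0.51 dz -0.12 cm xaxis [ 0.377 -0.926  0.   ]
```

View pics/side30c.png

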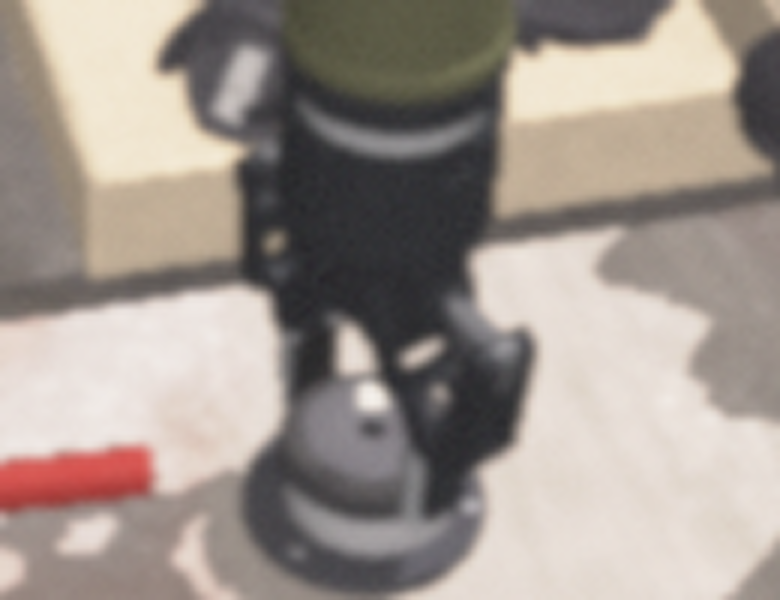

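```bash
python3 -m crank '[{"dx":-0.05,"dy":0.3,"dz":-0.1,"roll":0,"jaw":0.6},{"dx":-0.05,"dy":0.5,"dz":-0.1,"roll":0,"jaw":0.6},{"dx":-0.05,"dy":0.5,"dz":-0.1,"roll":0,"jaw":0.6},{"dx":-0.05,"dy":0.5,"dz":-0.1,"roll":0,"jaw":0.6}]'; python3 - <<'E'
from h import *
go(.637,.0275,.0404)
for n in("side",):
    p,d=optics.snapshot(n); crop(n,p,300,210,130,100,6,f'pics/{n}31c.png')
E
```

```text
time: 23.33
tool_pos: [0.637, 0.0273, 0.0407]
ee_rot: [[0.377, 0.001, 0.926], [-0.926, 0.0, 0.377], [0.0, -1.0, 0.001]]
contact_force: [-0.9, -0.2, 5.9]
grip_width: 0.0618
t 23.33 pos [0.637  0.0273 0.0407] grip 0.0618 F [-0.9 -0.2  5.9] -> dx -0.02 dy 0.03 dz 0.00 cm xaxis [ 0.377 -0.926  0.   ]
```

View pics/side31c.png

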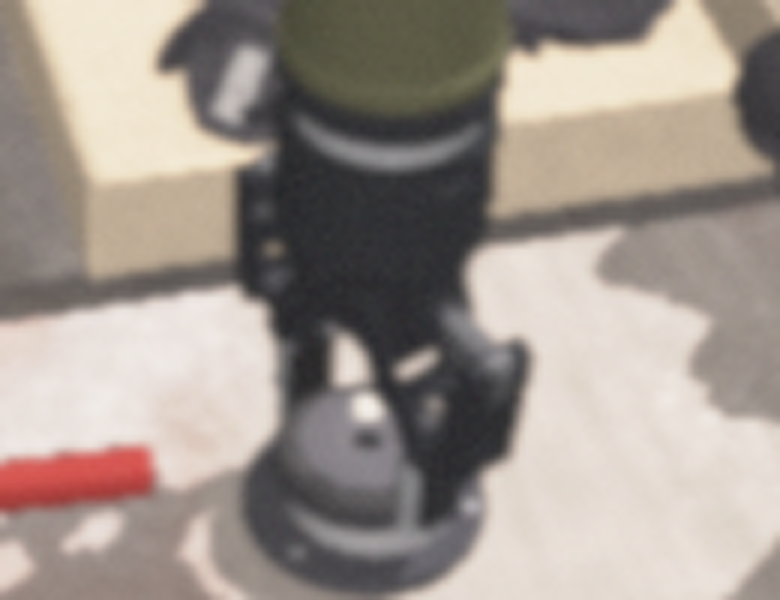

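Contact made; release and go up.

```bash
python3 -m crank '[{"dx":0,"dy":0,"dz":0,"roll":0,"jaw":0.8},{"dx":0,"dy":0,"dz":0,"roll":0,"jaw":1},{"dx":0,"dy":0,"dz":0,"roll":0,"jaw":1},{"dx":0,"dy":0,"dz":0,"roll":0,"jaw":1},{"dx":0,"dy":-1,"dz":0,"roll":0,"jaw":1},{"dx":0,"dy":-4,"dz":0,"roll":0,"jaw":1},{"dx":0,"dy":-8,"dz":0,"roll":0,"jaw":1},{"dx":0,"dy":-12,"dz":0,"roll":0,"jaw":1},{"dx":0,"dy":-14,"dz":0,"roll":0,"jaw":1},{"dx":0,"dy":-14,"dz":0,"roll":0,"jaw":1}]'; python3 - <<'E'
from h import *
go(.45,-.05,.2)
for n in("side",):
    p,d=optics.snapshot(n); crop(n,p,300,210,130,100,6,f'pics/{n}32c.png')
E
```

```text
time: 24.22
tool_pos: [0.6404, 0.0274, 0.1863]
ee_rot: [[0.377, 0.011, 0.926], [-0.926, 0.001, 0.377], [0.003, -1.0, 0.011]]
contact_force: [1.2, -0.2, 0.5]
grip_width: 0.0854
t 24.22 pos [0.6404 0.0274 0.1863] grip 0.0854 F [ 1.2 -0.2  0.5] -> dx -0.00 dy -1.60 dz -20.54 cm xaxis [ 0.377 -0.926  0.003]
```

View pics/side32c.png

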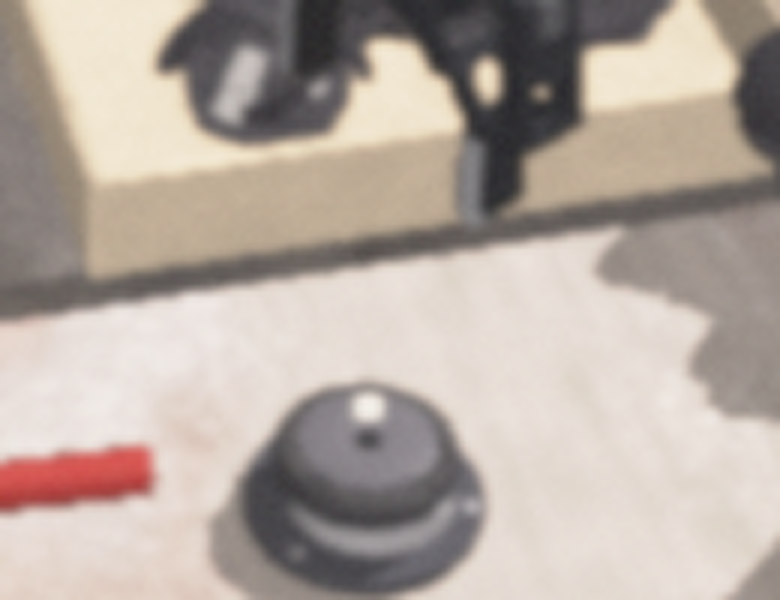

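```bash
python3 -m crank '[{"dx":0,"dy":-2,"dz":-4,"roll":0,"jaw":1},{"dx":-3,"dy":-2,"dz":-8,"roll":0,"jaw":1},{"dx":-7,"dy":-2,"dz":-11,"roll":0,"jaw":1},{"dx":-11,"dy":-2,"dz":-15,"roll":0,"jaw":1},{"dx":-15,"dy":-2,"dz":-18,"roll":0,"jaw":1},{"dx":-19,"dy":-2,"dz":-18,"roll":0,"jaw":1},{"dx":-22,"dy":-2,"dz":-18,"roll":0,"jaw":1},{"dx":-22,"dy":-2,"dz":-18,"roll":0,"jaw":1},{"dx":-22,"dy":-2,"dz":-18,"roll":0,"jaw":1},{"dx":-22,"dy":-2,"dz":-18,"roll":0,"jaw":1}]'; python3 - <<'E'
from h import *
for n in("side","top"):
    p,d=optics.snapshot(n); cv2.imwrite(f'pics/{n}33.png',p[:,:,::-1])
    crop(n,p,330,*((150,170,110) if n=='top' else (260,130,130)),4.5,f'pics/{n}33c.png')
    P=cloud(n,d).reshape(-1,3)
    for nm,c,h,r in (('wheel',(.638,.0275),.037,.022),('flange',(.599,-.155),.030,None),('stub',(.599,-.155),.050,.008)):
        D=np.hypot(P[:,0]-c[0],P[:,1]-c[1]); q=P[(D<r) if r else (D>.015)&(D<.022)]
        q=q[np.abs(q[:,2]-h)<.015]
        A=np.c_[q[:,:2]-c,np.ones(len(q))];
        if len(q)>5: s=np.linalg.lstsq(A,q[:,2],rcond=None)[0]; print(n,nm,len(q),'z',s[2].round(4),'want',h,'slope',s[:2].round(3))
E
```

```text
time: 25.1
tool_pos: [0.3858, 0.1639, 0.1992]
ee_rot: [[0.381, -0.002, 0.925], [-0.925, -0.001, 0.381], [0.0, -1.0, -0.002]]
contact_force: [-0.3, -0.5, -0.7]
grip_width: 0.0854
side wheel 232 z 0.0374 want 0.037 slope [ 0.013 -0.008]
side flange 145 z 0.0294 want 0.03 slope [0.021 0.026]
side stub 43 z 0.0496 want 0.05 slope [ 0.061 -0.066]
top wheel 249 z 0.0377 want 0.037 slope [ 0.004 -0.025]
top flange 127 z 0.0295 want 0.03 slope [ 0.01  -0.011]
top stub 37 z 0.0489 want 0.05 slope [-0.096 -0.122]
```

View pics/top33.png

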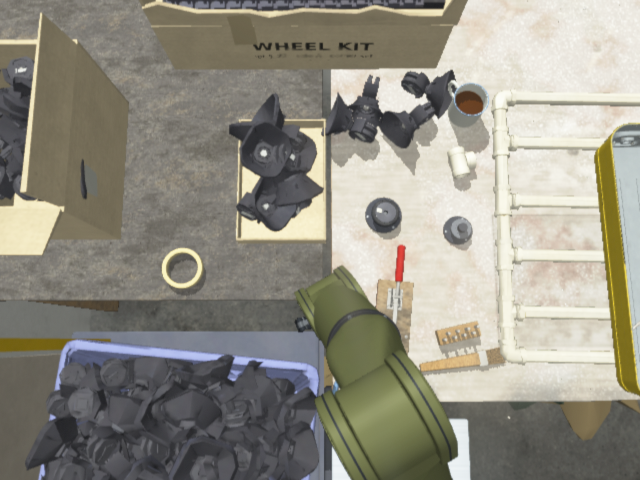

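View pics/top33c.png

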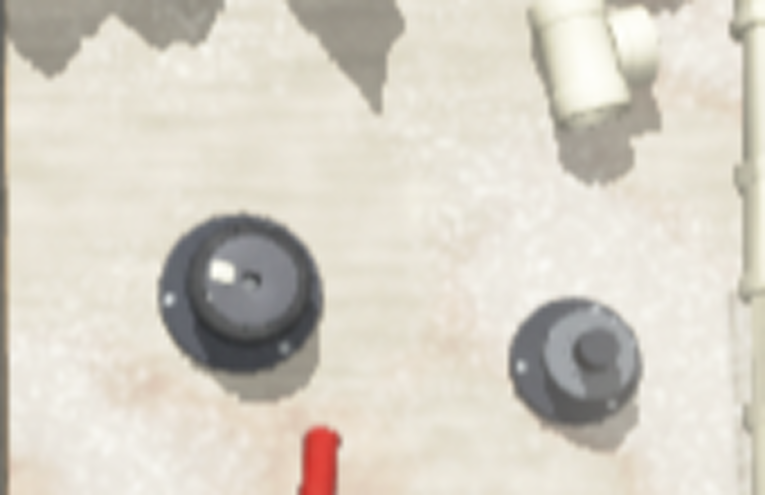

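View pics/side33c.png

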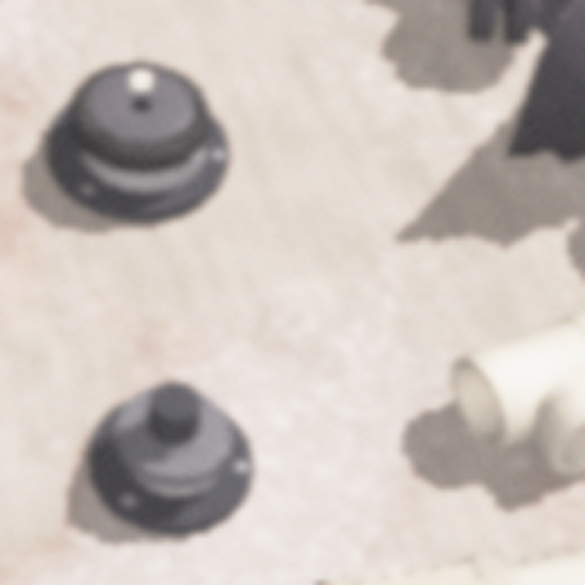

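```bash
python3 - <<'E'
from h import *
T=lambda x,y:(330+(x+.5)/4.5-.5,150+(y+.5)/4.5-.5)
S=lambda x,y:(330+(x+.5)/4.5-.5,260+(y+.5)/4.5-.5)
for n,c,z in [('wnest',(241,293),.008),('wheel',(251,280),.037),('nnest',(574,361),.008),('flange',(590,352),.030),('stub',(598,351),.05)]: print(n,ray('top',*T(*c),z).round(4))
for n,c,z in [('wnest',(138,142),.008),('wheel',(142,104),.037),('nnest',(171,459),.008),('flange',(173,437),.03),('stub',(175,396),.05)]: print('side',n,ray('side',*S(*c),z).round(4))
E
```

```text
wnest [0.6379 0.0277 0.008 ]
wheel [0.6384 0.0253 0.037 ]
nnest [ 0.5994 -0.1534  0.008 ]
flange [ 0.5999 -0.1568  0.03  ]
stub [ 0.5964 -0.156   0.05  ]
side wnest [0.6407 0.0306 0.008 ]
side wheel [0.6403 0.0275 0.037 ]
side nnest [ 0.6011 -0.1548  0.008 ]
side flange [ 0.599  -0.1599  0.03  ]
side stub [ 0.6003 -0.1544  0.05  ]
```

```bash
python3 -c "
from plant import workorder
print(workorder.hand_in())"
```

```text
the job is handed in; nothing more can be done
None
```

Both wheel sets are made up on their nests, and the job was handed in at about 25 s of the 96 s allowed. The wide spacer and wheel are on the thick post. The narrow spacer and hub cap are on the thin post, flange down.

**Centring:** in the last pictures from both cameras, the wheel is about 2–3 mm off its nest's axis and the cap about 1–5 mm. Each spacer looked within about 2 mm of its post when I released it. I could not measure them again once the wheel and cap were on top.

**Heights and tilt:** the top faces are within about 1 mm of where they should be. The depth fits give a tilt of no more than about 0.035 rad on the wheel and flange, against a limit of 0.12. A fit on the tiny stub top (about 40 pixels) gave 0.09–0.16 rad. I put that down to noise, because the flange fit and the pictures show the cap level.

**Bystanders:** the tape roll, pipe tee and bit block look unmoved in the final top picture, though I did not measure them. The gripper is open and clear of everything.

**Disagreement:** the two cameras differ from each other by up to about 4 mm in absolute position. That does not affect the result, since the offsets above compare parts within one camera's picture.

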